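Make up the hot and cold water fitting kits

ROBOT

A 7-joint arm with a two-finger parallel gripper is mounted at the origin on the work surface. World frame = base frame: x ahead of the robot, y to its left, z up, the work surface at z = 0. Lengths are in m, angles in rad, forces in N, time in s.
With the tool pointing down it reaches from about 0.425 to 0.925 m from the base axis. Payload 6.8 kg.
Tool frame: the origin (TCP) lies midway between the tips of the shut fingers; the grasp point (between the pads) lies 19 mm behind it; z points along the fingers, y is the line along which they close (so a half turn about z gives the same grasp; the last joint's range is limited). The gripper opens to 85 mm and grips with 20 to 120 N. Pads are 22 mm wide; open, the fingers measure 114 mm over their backs; the gripper's body (76 mm by 85 mm) begins 54 mm behind the grasp point. The pads swing forward as they close: fully open they stand 13 mm farther back than shut.
Start: joints at [-1.28, 0.477, 0.022, 1.555, -0.011, 1.109, -0.083], TCP at [0.262, 0.622, 0.203] pointing down, gripper open.
Joint ranges: [-2.96, 2.96], [-0.34, 2.1], [-1.41, 1.46], [0.24, 2.44], [-1.37, 4.51], [0.17, 1.92], [-2.96, 2.96]. Speed limits (rad/s): [2.39, 2.39, 3.14, 3.14, 3.14, 3.14, 3.14].

INTERFACE

Orientations are given as a unit quaternion [w, x, y, z].
In Python, from station import * gives the robot as it stands.
- The arm moves only by the shell command python3 -m creep 'ROWS' [FORCE]. ROWS is JSON, a list of rows, each a list of 7 numbers: the gripper command: -1 is shut, 1 is fully open, values between are in proportion, then the shift along the world's x, y, z in mm, then the turn, a rotation vector about the world's x, y, z in rad. A call has 1 to 5 rows; each row shifts and turns the commanded pose from where the row before left it; what a row does not reach is not made up. A row lasts 1/8 s, in which the tool goes at most 62.5 mm and 10.7 degrees, less where a joint would pass 70% of its speed; a pose out of reach is approached as far as the arm can. A call is refused whole if a number of a shift passes 62.5 or a number of a turn 0.188, either way. A call with a gripper value outside its range is refused whole. The fingers move at their own pace and stop on an object; FORCE is the grip in N (left out, the last holds). Time passes only in rows, so rows that do not move let the fingers close. It gives the time, the measured TCP pose, the force, the opening and the grip force at its end, in the units of the state.
- get_obs(): the state, without advancing time (a new reading comes with each control period).
- read_camera(name): name is "scene" or "top" or "wrist"; returns (picture, depth): 384x512x3 uint8, red, green, blue; 384x512 float32, m along the optical axis (not along the pixel's ray), 0 where there is no reading.
- camera_params(name): a dict with "intrinsics" (3x3 intrinsics, pixels), "cam_to_world" (4x4, takes a point from camera to world coordinates); the wrist camera has in their place "mount" (4x4, takes a point from camera to tool coordinates, whose origin is the TCP and whose axes are the flange's). Camera axes: x right, y up, looking along -z (the intrinsics and any distortion apply to the point x, -y, -z); pixel columns grow to the right and rows downward; lengths in m; the calibration is good to about 2 mm. A picture is of the moment at which its call begins: read the wrist's pose just before it. camera_params takes no time and is no camera call.
- hand_in(): hands the job in; it is judged then, once.
The state is a dict: "t": time; "q": joint angles; "joint_vel": joint speeds; "joint_torque": joint torques, N m; "eef_pos": TCP position; "tool_rot": TCP orientation; "contact_force": force on the tool from outside, world axes, zero at the start; "torque": the same for the moment, N m; "gripper_width": opening from 0.0 (shut) to 1.0 (fully open); "grasp_force": force on a finger pad.
Only numpy, scipy, OpenCV 4.12 (cv2) and the standard library are available. Lean on these libraries where they do the work, as an engineer would, in place of code of your own. Each camera call takes 0.05 s, during which the arm holds its last target. There are 200 camera calls.

TASK

Make up two plumbing kits from the stock on the bench. The hot-water kit in the red tray gets the red-handled valve and the copper tee; the cold-water kit in the blue tray gets the blue-handled valve, the copper elbow and the white sleeve. In each tray the valve goes in the end pocket lined black, the copper fitting in the big middle pocket and the sleeve, if the kit has one, in the unlined end pocket; set each down flat on the pocket floor, upright as it stood on the bench, and leave the yellow-handled valve and the black sleeve where they are.

Things in the scene. Friction and masses are not known exactly. Their poses are not given: they have to be found in the camera images.
- red_tray: red tray, fixed, may be turned about; 100 (x) x 212 (y) mm, floor 3 mm thick, walls and dividers 4 mm thick, tops 9 mm above bench. Three pockets, 92 mm in x: valve pocket y = +76 mm, 52 wide; square pocket y = 0, 92 wide; sleeve pocket y = -76 mm, 52 wide. The valve pocket's floor is lined black. Origin: centre of underside; z up. Hot kit.
- blue_tray: blue tray, fixed, may be turned about; 100 (x) x 212 (y) mm, floor 3 mm thick, walls and dividers 4 mm thick, tops 9 mm above bench. Three pockets, 92 mm in x: valve pocket y = +76 mm, 52 wide; square pocket y = 0, 92 wide; sleeve pocket y = -76 mm, 52 wide. The valve pocket's floor is lined black. Origin: centre of underside; z up. Cold kit.
- red_valve: brass ball valve lying flat, red butterfly handle on top. Body 60 (x) x 28 x 28 mm; handle: upright plate 46 mm long (x), 12 mm thick (y), 36 to 56 mm above the underside; pinch it across y. 0.2 kg. Origin: centre of underside; z up. Goes in the red tray's valve pocket, its x along the tray's x, either way round.
- blue_valve: brass ball valve lying flat, blue butterfly handle on top. Body 60 (x) x 28 x 28 mm; handle: upright plate 46 mm long (x), 12 mm thick (y), 36 to 56 mm above the underside; pinch it across y. 0.2 kg. Origin: centre of underside; z up. Goes in the blue tray's valve pocket, its x along the tray's x, either way round.
- tee: copper tee lying flat, 72 (x) x 63 (y) x 30 mm, 0.1 kg. Run along x at y = -16.5 mm, branch towards +y. Socket ends 30 mm in diameter, 24 mm long, axes 15 mm up; branch socket y = 7.5 to 31.5 mm at x = 0: grip it across x at y = 18 mm. Origin: under the middle of the outline; z up. Goes in the red tray's square pocket, square to it any way round.
- elbow: copper 90 degree elbow lying flat, 65 x 65 x 30 mm, 0.08 kg. Corner at x = y = -17.5 mm, legs towards +x and +y. Socket ends 30 mm in diameter, 24 mm long, axes 15 mm up; one spans x = 8.5 to 32.5 mm at y = -17.5 mm: grip it across y at x = 17 mm. Origin: under the middle of the outline; z up. Goes in the blue tray's square pocket, square to it any way round.
- white_sleeve: white plastic pipe sleeve standing upright, 36 mm in diameter, 42 mm high, 0.04 kg. Origin: centre of underside; z up. Goes upright in the blue tray's sleeve pocket.
- yellow_valve: brass ball valve lying flat, yellow butterfly handle on top. Body 60 (x) x 28 x 28 mm; handle: upright plate 46 mm long (x), 12 mm thick (y), 36 to 56 mm above the underside; pinch it across y. 0.2 kg. Origin: centre of underside; z up. A bystander: leave it alone.
- black_sleeve: black steel pipe sleeve standing upright, 36 mm in diameter, 42 mm high, 0.12 kg. Origin: centre of underside; z up. A bystander: leave it alone.
There are look-alikes about, which are no part of the job. What is shaped like the blue_valve but green or turquoise is not meant.

How it is judged:
By the outcome, as a careful person would: the job done as asked, in the order asked, and still so for the second after the job is handed in, with the robot touching nothing.
It also fails if it takes over 120 s, if anything falls off the work surface, if the arm or the gripper's body presses on something with over 40 N, if the wrist force passes 120 N, or if a joint passes its speed limit or range.

## Working session

There is one attempt and no reset: what is moved stays moved. The work goes in short steps, Python scripts to look and compute and a shell command to move; the robot and the scene stay as the last step left them, time stands still between calls to the robot, and variables do not carry over. Pictures are saved under pics/ and viewed, at most 19 in all, crops included, and the job is handed in when it is done.

```bash
mkdir -p pics; ls
python3 - <<'E'
from station import *
import cv2,numpy as np
print(get_obs())
for n in ["scene","top"]:
    p,d=read_camera(n); cv2.imwrite(f"pics/{n}0.png",cv2.cvtColor(p,cv2.COLOR_RGB2BGR)); np.save(f"pics/{n}0.npy",d)
    c=camera_params(n); print(n,c, (d>0).mean())
print(camera_params("wrist"))
E
```

```text
pics
{'t': 0.0, 'q': array([-1.28010699,  0.47784646,  0.02234099,  1.55645136, -0.01150151,
        1.10924302, -0.08312827]), 'joint_vel': array([-0.00102849,  0.00082343,  0.0003621 ,  0.00177905, -0.00012999,
       -0.00057204, -0.00020877]), 'joint_torque': array([ 7.36382594e-05, -5.96450007e+01,  1.60798229e+00, -2.81200057e+01,
        1.23994367e-02,  9.16169083e-03, -2.87181479e-05]), 'eef_pos': array([0.26187675, 0.62144712, 0.20149471]), 'tool_rot': array([-1.13212026e-04,  1.98080091e-01,  9.80185416e-01, -9.02918612e-04]), 'contact_force': array([-0.29840675, -0.67834891, -0.3637937 ]), 'torque': array([0.04981769, 0.01731777, 0.05179292]), 'grasp_force': 0.0, 'gripper_width': 1.0027212915918668}
scene {'intrinsics': array([[377.37444553,   0.        , 256.62701004],
       [  0.        , 377.37444553, 191.88300116],
       [  0.        ,   0.        ,   1.        ]]), 'cam_to_world': array([[ 0.33815387, -0.56712248,  0.75101535,  1.15716963],
       [ 0.94099463,  0.19234795, -0.27844455, -0.24318602],
       [ 0.0134559 ,  0.80085852,  0.59870241,  0.57173692],
    
[... 353 characters left out ...]
02102714, -0.03366833, -0.01562233],
       [-0.02976183,  0.16439531,  0.98594544,  0.81832176],
       [ 0.        ,  0.        ,  0.        ,  1.        ]])} 0.9957173665364584
{'intrinsics': array([[276.43959894,   0.        , 255.60918786],
       [  0.        , 276.43959894, 195.59353355],
       [  0.        ,   0.        ,   1.        ]]), 'mount': array([[-6.77072761e-04,  9.62320170e-01,  2.71918062e-01,
         6.91717979e-02],
       [ 9.99999765e-01,  6.81921101e-04,  7.66634305e-05,
        -7.66344188e-04],
       [-1.11651899e-04,  2.71918050e-01, -9.62320405e-01,
        -1.70923916e-01],
       [ 0.00000000e+00,  0.00000000e+00,  0.00000000e+00,
         1.00000000e+00]])}
```

View pics/top0.png

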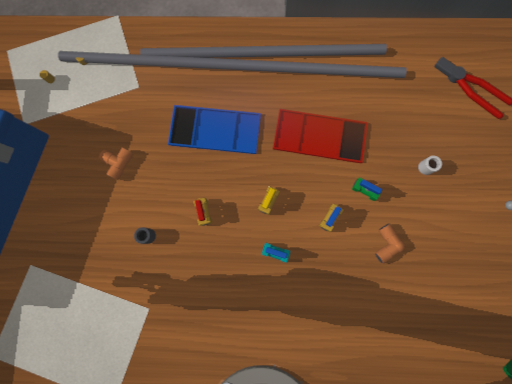

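View pics/scene0.png

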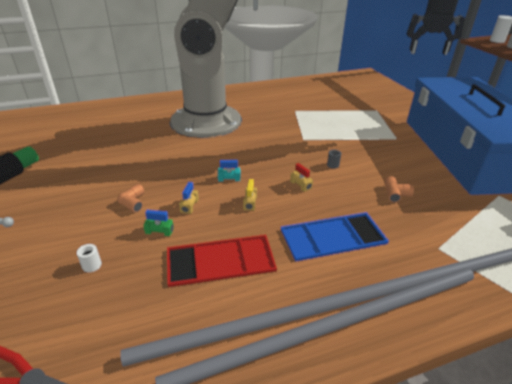

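The top view shows these candidates:
- Red-handled valve at (202,211).
- Blue handles at (331,217) on a brass body, (368,189) on a green body and (276,253) on a turquoise body. I choose (331,217).
- Yellow valve at (269,200), which stays put.
- Tee at (117,162) and elbow at (390,243).
- White sleeve at (430,165) and black sleeve at (145,236). The black one stays put.
- Blue tray around (215,130), black lining on its left. Red tray around (320,136), black lining on its right.

Next I take one close crop and measure.

```bash
cat > vis.py <<'E'
from station import *
import cv2,numpy as np
from scipy.spatial.transform import Rotation as R
def cloud(d,K,T):
    v,u=np.indices(d.shape)
    P=np.stack([(u-K[0,2])/K[0,0]*d,-(v-K[1,2])/K[1,1]*d,-d],-1)
    return P@T[:3,:3].T+T[:3,3]
def look(n):
    if n=="wrist":
        o=get_obs(); p,d=read_camera(n); c=camera_params(n)
        w,x,y,z=o["tool_rot"]; T=np.eye(4); T[:3,:3]=R.from_quat([x,y,z,w]).as_matrix(); T[:3,3]=o["eef_pos"]; T=T@c["mount"]
    else: p,d=read_camera(n); c=camera_params(n); T=c["cam_to_world"]
    return p,d,cloud(d,c["intrinsics"],T),c["intrinsics"],T
def save(n,p): cv2.imwrite(f"pics/{n}.png",cv2.cvtColor(p,cv2.COLOR_RGB2BGR))
def masks(p):
    h,s,v=[a.astype(int) for a in cv2.split(cv2.cvtColor(p,cv2.COLOR_RGB2HSV))]
    return dict(h=h,s=s,v=v)
def rect(Q):
    """minAreaRect of xy points in mm: centre, (long,short), angle (deg) of long axis in the world"""
    r=cv2.minAreaRect((Q[:,:2]*1000).astype(np.float32)); b=cv2.boxPoints(r)
    e=[b[1]-b[0],b[2]-b[1]]; e.sort(key=np.linalg.norm); l=e[1]
    return np.round(r[0],1),np.round([np.linalg.norm(e[1]),np.linalg.norm(e[0])],1),round(float(np.degrees(np.arctan2(l[1],l[0]))%180),1)
E
python3 - <<'E'
from vis import *
p,d,P,K,T=look("top"); save("crop",cv2.resize(p[90:280,90:450],None,fx=2.2,fy=2.2,interpolation=cv2.INTER_CUBIC))
m=masks(p); h,s,v=m['h'],m['s'],m['v']
z=P[...,2]; print("bench z",np.median(z[140:260,90:450]))
# tall things: components
M=((z>0.02)&(z<0.09)).astype(np.uint8); M[:, :80]=0;M[:90]=0;M[300:]=0
n,l,st,c=cv2.connectedComponentsWithStats(M)
for i in range(1,n):
    if st[i,4]<30: continue
    k=l==i; Q=P[k]; t=k&(z>z[k].max()-.012)
    print(np.round(c[i]),st[i,4],"zmax",round(z[k].max()*1e3,1),"all",rect(Q),"top",rect(P[t]),"hsv",np.median(h[t]),np.median(s[t]))
for nm,k in (("red",((h<6)|(h>174))&(s>170)&(z<.03)),("blue",(h>105)&(h<125)&(s>170)&(z<.03))):
    k=k.astype(np.uint8); k[:,:150]=0;k[:90]=0;k[175:]=0
    k=cv2.morphologyEx(k,cv2.MORPH_OPEN,np.ones((3,3))); Q=P[k>0]; print(nm,k.sum(),np.round(np.median(Q[:,2])*1e3,1),rect(Q))
    y,x=np.where(k); box=k*0; kk=(v<60)&(z<.03); kk[:90]=0;kk[175:]=0;
    kk[:,:x.min()-15]=0;kk[:,x.max()+15:]=0
    kk=cv2.morphologyEx(kk.astype(np.uint8),cv2.MORPH_OPEN,np.ones((5,5)));print(" lining",kk.sum(),rect(P[kk>0]))
E
```

```text
bench z -0.0003916248753732532
[115. 161.] 520 zmax 32.7 all (array([560.9, 362. ]), array([72.2, 62.7], dtype=float32), 154.2) top (array([561., 362.]), array([72.2, 62.5], dtype=float32), 153.9) hsv 11.0 160.0
[432. 164.] 269 zmax 44.3 all (array([ 562. , -368.3]), array([35.8, 35. ], dtype=float32), 105.1) top (array([ 562. , -368.3]), array([35.8, 34.8], dtype=float32), 105.1) hsv 10.0 11.0
[368. 188.] 321 zmax 58.2 all (array([ 504.2, -226.3]), array([59.9, 26.4], dtype=float32), 60.1) top (array([ 505. , -227.3]), array([46.1, 12.5], dtype=float32), 62.6) hsv 108.0 212.0
[269. 200.] 287 zmax 58.0 all (array([474. ,  -4.5]), array([59.9, 27.5], dtype=float32), 156.1) top (array([473.7,  -4.4]), array([44.8, 12.1], dtype=float32), 155.9) hsv 24.0 242.0
[202. 211.] 296 zmax 58.8 all (array([445. , 145.4]), array([59.8, 28. ], dtype=float32), 15.8) top (array([444.6, 145.2]), array([45.3, 12. ], dtype=float32), 15.4) hsv 2.0 225.0
[509. 205.] 47 zmax 83.0 all (array([ 467.8, -500.7]), array([18.9,  9. ], dtype=float32), 0.4) top (array([ 467.8, -500.7]), array([18.9,  9. ], dtype=f
[... 384 characters left out ...]
 hsv 12.0 162.0
[144. 235.] 257 zmax 44.4 all (array([387.4, 271.8]), array([35.5, 34.3], dtype=float32), 47.2) top (array([387.5, 271.9]), array([35.1, 34.3], dtype=float32), 50.4) hsv 113.0 14.0
[276. 252.] 304 zmax 60.2 all (array([357.7, -23.3]), array([60.6, 27.6], dtype=float32), 73.2) top (array([357.6, -23.3]), array([45.6, 11.3], dtype=float32), 73.3) hsv 108.0 210.0
red 3184 3.1 (array([ 652.1, -292.2]), array([565.8, 147.1], dtype=float32), 97.1)
 lining 228 (array([ 594.5, -193.1]), array([47.5, 30.3], dtype=float32), 88.5)
blue 2252 2.7 (array([641.2, 104.9]), array([157.1,  96.5], dtype=float32), 84.9)
 lining 589 (array([653.7, 204.5]), array([89.8, 45.4], dtype=float32), 0.9)
```

View pics/crop.png

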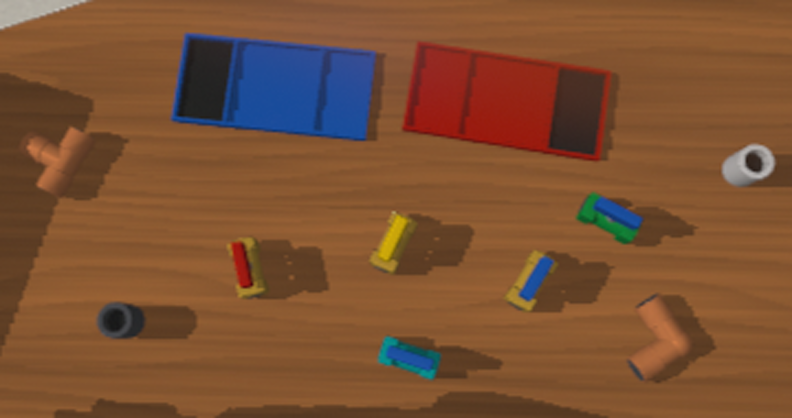

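The crop confirms the blue valve: a blue handle on a brass body at crop (532,280), while the look-alikes have green (610,217) and turquoise (410,357) bodies. The tee's branch points up-left. The elbow's corner points right, so its legs run at 35° and 125°. Next I fit the trays.

```bash
cat >> vis.py <<'E'
def go(x,y,z,yaw):
    """shift (mm) and turn (rad about z, shortest up to a half turn) from here to the TCP pose; yaw (deg) = closing line"""
    o=get_obs(); w,a,b,c=o["tool_rot"]; M=R.from_quat([a,b,c,w]).as_matrix()
    now=np.degrees(np.arctan2(M[1,1],M[0,1])); t=(yaw-now+90)%180-90
    e=np.cross(M[:,2],[0,0,-1])
    print("tcp",np.round(o["eef_pos"]*1e3,1),"yaw",round(now,1),"shift",np.round(np.array([x,y,z])-o["eef_pos"]*1e3,1),"turn deg",round(t,1),"rad",round(np.radians(t),3),"tilt fix",np.round(e,3),"t",round(o["t"],2),"w",round(o["gripper_width"],3),"F",np.round(o["contact_force"],1))
E
python3 - <<'E'
from vis import *
for n in ("top","scene"):
  p,d,P,K,T=look(n)
  m=masks(p); h,s,v=m['h'],m['s'],m['v']; X,Y,Z=P[...,0],P[...,1],P[...,2]
  box=(X>.56)&(X<.71)&(Z<.02)&(Z>-.01)
  for nm,k in (("red",((h<5)|(h>174))&(s>190)&box&(Y<-.0)&(Y>-.26)),("blue",(h>105)&(h<125)&(s>150)&box&(Y>-.0)&(Y<.24))):
    k=cv2.morphologyEx(k.astype(np.uint8),cv2.MORPH_OPEN,np.ones((2,2)))
    Q=P[k>0]; r=rect(Q)
    near=cv2.dilate(k,np.ones((3,3)))
    hull=np.zeros_like(k); pts=cv2.convexHull(np.argwhere(k>0)[:,::-1].astype(np.int32)); cv2.fillConvexPoly(hull,pts,1)
    L=(hull>0)&(v<70)&(s<150); L=cv2.erode(L.astype(np.uint8),np.ones((3,3)))
    print(n,nm,k.sum(),r,"lining",L.sum(),rect(P[L>0]) if L.sum()>9 else "", "zmed",np.median(P[hull>0][:,2])*1e3)
E
```

```text
top red 2474 (array([ 528.8, -122.1]), array([318. , 215.5], dtype=float32), 0.5) lining 364 (array([ 606.5, -195.3]), array([52.2, 43. ], dtype=float32), 170.9) zmed 2.5666772745991384
top blue 2636 (array([532. , 116.1]), array([357.2, 219.7], dtype=float32), 7.3) lining 581 (array([519.4, 125.7]), array([405.2,  79.9], dtype=float32), 32.1) zmed 2.765787082693816
scene red 2695 (array([ 874.7, -159.2]), array([583.1, 207.2], dtype=float32), 171.8) lining 604 (array([ 867.8, -230.3]), array([577.7,  44. ], dtype=float32), 173.1) zmed 2.1956485760967204
scene blue 2464 (array([829.1, -57.8]), array([722.4, 214.6], dtype=float32), 134.0) lining 351 (array([899.9,   6.2]), array([713.4,  68. ], dtype=float32), 141.3) zmed 1.7828680197380375
```

Run:
```python
from vis import *
for n in ("top","scene"):
  p,d,P,K,T=look(n)
  m=masks(p); h,s,v=m['h'],m['s'],m['v']; X,Y,Z=P[...,0],P[...,1],P[...,2]
  box=(X>.55)&(X<.73)&(Z<.02)&(Z>-.01)&(d>0)
  for nm,k,yr in (("red",((h<5)|(h>174))&(s>190),(Y<0)&(Y>-.26)),("blue",(h>105)&(h<125)&(s>150),(Y>-.02)&(Y<.26))):
    b=box&yr; c,l,st,_=cv2.connectedComponentsWithStats((k&b).astype(np.uint8)); i=1+np.argmax(st[1:,4]); k=(l==i)
    L=(v<70)&(s<120)&b; c,l,st,_=cv2.connectedComponentsWithStats(L.astype(np.uint8)); j=1+np.argmax(st[1:,4]); L=l==j
    top=k&(Z>.0065)
    print(n,nm,k.sum(),rect(P[k]),"lining",L.sum(),rect(P[L]),"walltops",top.sum(),rect(P[top]),round(Z[top].max()*1e3,1))
```

```text
top red 2514 (array([ 632.6, -121.7]), array([210. ,  99.9], dtype=float32), 81.8) lining 362 (array([ 604.7, -194.9]), array([51.4, 47.5], dtype=float32), 171.1) walltops 311 (array([ 631.9, -121.6]), array([210. ,  98.5], dtype=float32), 81.8) 11.7
top blue 2676 (array([644.1, 130.9]), array([210.6,  98.4], dtype=float32), 85.1) lining 686 (array([652.6, 207.9]), array([89.3, 48.4], dtype=float32), 175.3) walltops 419 (array([644.1, 130.8]), array([210.3,  98.4], dtype=float32), 85.1) 13.7
scene red 2738 (array([ 634.2, -125.8]), array([208.1, 100.2], dtype=float32), 81.8) lining 707 (array([ 620.1, -200.2]), array([82.1, 46.5], dtype=float32), 171.9) walltops 346 (array([ 635.1, -125.9]), array([207.9,  98.2], dtype=float32), 81.7) 10.2
scene blue 2489 (array([646.1, 126.1]), array([211. , 101.4], dtype=float32), 84.9) lining 452 (array([649.3, 205.4]), array([80.9, 44.7], dtype=float32), 175.8) walltops 305 (array([650.4, 124.6]), array([209.5,  92.8], dtype=float32), 84.2) 10.1
```

```bash
python3 -m creep '[[1,22,-52,0,0,0,0.074],[1,22,-52,0,0,0,0.074],[1,22,-52,0,0,0,0.074],[1,22,-52,0,0,0,0.074],[1,22,-52,0,0,0,0.074]]' 60; python3 -m creep '[[1,22,-52,0,0,0,0.074],[1,22,-52,0,0,0,0.074],[1,22,-52,0,0,0,0.074],[1,7,-60,0,0,0,0.076],[1,0,0,0,0,0,0]]'
cat > w.py <<'E'
from vis import *
import sys
p,d,P,K,T=look("wrist"); save(sys.argv[1],p)
m=masks(p); h,s,v=m['h'],m['s'],m['v']; z=P[...,2]
print("bench",np.round(np.median(z[(d>0)&(z<.03)&(z>-.02)])*1e3,1))
M=((z>0.02)&(z<0.075)&(d>0)&(d>.22)).astype(np.uint8)
n,l,st,c=cv2.connectedComponentsWithStats(M)
for i in range(1,n):
    if st[i,4]<80: continue
    k=l==i; zt=np.percentile(z[k],98); t=k&(z>zt-.009)
    print(np.round(c[i]),st[i,4],"ztop",round(zt*1e3,1),"all",*rect(P[k]),"top",*rect(P[t]),"hs",np.median(h[t]),np.median(s[t]))
X,Y=P[...,0],P[...,1]
box=(z<.02)&(z>-.01)&(d>0)&(X>.5)
for nm,k in (("red",((h<5)|(h>174))&(s>190)),("blue",(h>105)&(h<125)&(s>150))):
    c,l,st,_=cv2.connectedComponentsWithStats((k&box).astype(np.uint8))
    if c<2: continue
    i=1+np.argmax(st[1:,4])
    if st[i,4]>500: print(nm,"tray",st[i,4],*rect(P[l==i]),"px box",st[i,:4])
E
python3 w.py w1; python3 -c "
from vis import *
go(444.8,145.3,32,105.5)"
```

```text
t: 0.98
eef_pos: [0.3728, 0.3603, 0.2027]
tool_rot: [0.0, 0.013, 1.0, 0.0]
contact_force: [1.8, -0.3, -0.6]
gripper_width: 0.998
grasp_force: 0.0
t: 1.6
eef_pos: [0.4457, 0.1409, 0.2026]
tool_rot: [-0.0, -0.13, 0.991, -0.001]
contact_force: [-0.2, 0.4, 0.0]
gripper_width: 0.998
grasp_force: 0.0
bench -0.3
[136.  64.] 1329 ztop 56.5 all [357.5 -23.5] [59.9 28. ] 73.6 top [357.4 -23.9] [46.2 12. ] 73.5 hs 106.0 213.0
[ 23. 105.] 1658 ztop 56.1 all [ 437.5 -144.9] [60.4 28.2] 153.0 top [ 437.6 -146.4] [46.1 12.8] 150.7 hs 108.0 214.0
[139. 166.] 1067 ztop 56.4 all [473.2  -5.3] [59.8 27.9] 155.7 top [473.2  -5.2] [45.5 12.4] 156.1 hs 27.0 255.0
[371. 156.] 848 ztop 42.9 all [386.8 270.9] [35.3 35.2] 124.3 top [386.8 271.1] [35.  34.9] 31.8 hs 105.0 21.0
[259. 173.] 896 ztop 56.5 all [443.4 144.3] [58.2 27.7] 15.7 top [444.3 144.7] [46.  10.8] 14.9 hs 2.0 225.0
[390. 266.] 136 ztop 30.2 all [524.8 358.8] [25.  10.9] 60.6 top [524.8 358.8] [25.  10.9] 60.6 hs 13.0 146.0
[507. 313.] 173 ztop 40.5 all [547.5 552.6] [27.4  5.1] 166.5 top [554.4 551.4] [13.4  3.8] 164.0 hs 107.0 178.0
[ 93. 359.] 262 ztop 25.1 all [801.7 -29.5] [49.7 19.2] 87.5 top [801.7 -29.5] [49.7 19.2] 87.5 hs 108.0 21.0
[ 89. 378.] 365 ztop 25.0 all [842.7 -30.5] [77.4 18.1] 94.4 top [842.7 -30.5] [77.4 18.1] 94.4 hs 108.0 21.0
red tray 6682 [ 634.3 -110. ] [184.6 101.6] 81.5 px box [  0 196 129  98]
blue tray 4804 [645.4 141.6] [187.1 100.9] 85.2 px box [160 248 132  75]
tcp [445.4 144.  202.8] yaw 105.1 shift [  -0.6    1.3 -170.8] turn deg 0.4 rad 0.006 tilt fix [-0.  0.  0.] t 1.65 w 1.003 F [0.6 1.1 0.2]
```

View pics/w1.png

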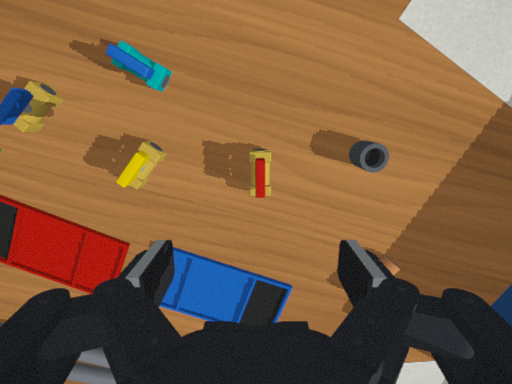

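The wrist view shows the red handle at (260,178), centred and aligned with the grasp. The wrist camera agrees with the top camera to about 1 mm, so I grasp.

```bash
python3 -m creep '[[1,-0.5,0.5,-60,0,0,0],[1,0,0,-60,0,0,0],[1,0,0,-50.5,0,0,0],[0,0,0,0,0,0,0],[-1,0,0,0,0,0,0]]' 60; python3 -m creep '[[-1,0,0,0,0,0,0],[-1,0,0,0,0,0,0],[-1,0,0,0,0,0,0],[-1,0,0,0,0,0,0],[-1,0,0,0,0,0,0]]'; python3 -c "
from vis import *
go(444.8,145.3,32,105.5)"
```

```text
t: 2.28
eef_pos: [0.4456, 0.1479, 0.0334]
tool_rot: [0.001, -0.135, 0.991, 0.0]
contact_force: [-0.2, -0.5, 0.1]
gripper_width: 0.605
grasp_force: 0.0
t: 2.9
eef_pos: [0.4446, 0.1465, 0.0321]
tool_rot: [0.0, -0.134, 0.991, 0.0]
contact_force: [-0.8, 0.4, -0.6]
gripper_width: -0.0
grasp_force: 0.0
tcp [444.6 146.5  32.1] yaw 105.4 shift [ 0.2 -1.2 -0.1] turn deg 0.1 rad 0.001 tilt fix [-0.  0.  0.] t 2.9 w -0.0 F [-0.8  0.4 -0.6]
```

The fingers shut on nothing, so I look.

```bash
python3 w.py w2
python3 - <<'E'
from vis import *
p,d,P,K,T=look("scene"); save("s2",cv2.resize(p[100:260,220:400],None,fx=3,fy=3))
E
```

```text
bench -0.4
red tray 1064 [620.2 -26.2] [53.9 31.2] 2.5 px box [  0 314  36  51]
```

View pics/s2.png

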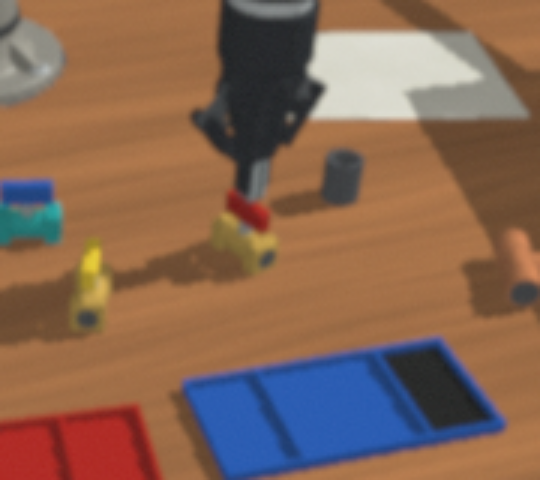

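View pics/w2.png

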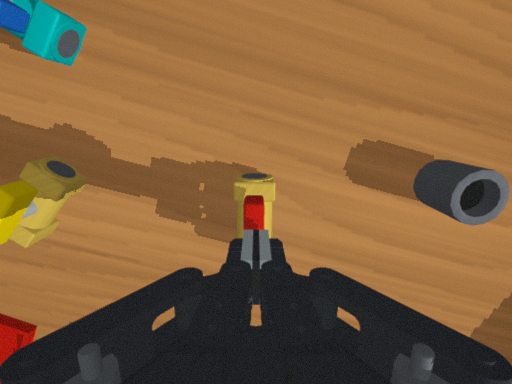

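The scene crop shows the shut tips at (258,190), above or behind the red handle at (248,208). The wrist view shows the tips at (257,245), over the handle's line at (254,212). I read the depths to see which it is.

Run:
```python
from vis import *
p,d,P,K,T=look("wrist")
Q=(P-get_obs()["eef_pos"])@R.from_quat(np.roll(get_obs()["tool_rot"],-1)).as_matrix()
for r in range(176,280,6): print(r,[(p[r,c].tolist(),np.round(P[r,c]*1e3).astype(int).tolist(),np.round(Q[r,c]*1e3).astype(int).tolist()) for c in (250,256,264)])
p,d,P,K,T=look("scene"); h=masks(p)['h']; s=masks(p)['s']; X,Y,Z=P[...,0],P[...,1],P[...,2]
k=((h<5)|(h>174))&(s>150)&(abs(X-.445)<.05)&(abs(Y-.145)<.05); print(P[k].min(0),P[k].max(0)); 
k=(s<90)&(abs(X-.445)<.04)&(abs(Y-.145)<.04)&(Z>.02)&(Z<.12);print(np.round(np.percentile(P[k],[1,10,50],axis=0),3))
```

```text
176 [([55, 57, 57], [416, 134, 16], [31, -4, 16]), ([52, 56, 60], [415, 138, 16], [31, 0, 16]), ([52, 54, 61], [413, 143, 17], [31, 5, 15])]
182 [([159, 133, 54], [418, 135, 26], [29, -4, 6]), ([169, 142, 58], [417, 139, 27], [29, 0, 5]), ([153, 127, 54], [415, 144, 26], [29, 5, 6])]
188 [([199, 173, 70], [421, 136, 28], [25, -4, 4]), ([196, 168, 71], [420, 139, 29], [26, 0, 3]), ([198, 170, 68], [419, 145, 28], [25, 5, 4])]
194 [([193, 167, 71], [425, 137, 28], [21, -4, 4]), ([194, 167, 70], [424, 141, 27], [21, 0, 5]), ([196, 170, 74], [423, 146, 28], [21, 5, 4])]
200 [([115, 21, 20], [423, 137, 50], [24, -4, -18]), ([114, 27, 24], [422, 140, 48], [23, 0, -16]), ([192, 164, 72], [427, 147, 27], [17, 5, 5])]
206 [([181, 36, 26], [424, 137, 56], [22, -4, -24]), ([184, 29, 19], [423, 140, 56], [22, 0, -24]), ([201, 129, 59], [432, 148, 25], [12, 5, 7])]
212 [([186, 38, 26], [428, 138, 56], [19, -4, -24]), ([187, 23, 18], [427, 141, 54], [18, 0, -22]), ([199, 127, 51], [436, 150, 24], [7, 5, 8])]
218 [([184, 27, 23], [431, 139, 56], [15, -4, -24]), ([189, 30, 27], [431, 142, 55], [15, 
[... 968 characters left out ...]
129], [434, 141, 97], [11, -3, -66]), ([41, 36, 39], [434, 143, 98], [11, 0, -66]), ([118, 126, 127], [432, 146, 98], [12, 3, -66])]
266 [([62, 68, 67], [433, 141, 104], [12, -3, -72]), ([37, 40, 38], [436, 144, 98], [9, 0, -66]), ([38, 31, 39], [431, 146, 105], [13, 3, -73])]
272 [([26, 28, 31], [434, 141, 108], [12, -3, -76]), ([33, 40, 40], [439, 145, 98], [6, 0, -66]), ([38, 41, 43], [432, 146, 108], [12, 3, -76])]
278 [([18, 29, 28], [436, 141, 108], [9, -3, -76]), ([37, 38, 38], [442, 145, 98], [3, 0, -66]), ([35, 37, 38], [432, 146, 113], [12, 3, -81])]
[0.42807403 0.13232165 0.0393704 ] [0.46786867 0.14946645 0.05571238]
[[0.437 0.111 0.026]
 [0.445 0.128 0.068]
 [0.452 0.141 0.099]]
```

The tips seem to sit about 28 mm higher than the stated TCP. I raise the shut gripper clear and measure the tip end against the bench, in both views.

```bash
python3 -m creep '[[-1,0,0,50,0,0,0],[-1,0,0,50,0,0,0],[-1,0,0,0,0,0,0]]'
python3 - <<'E'
from vis import *
o=get_obs(); e=o["eef_pos"]; print(e,o["gripper_width"])
p,d,P,K,T=look("wrist"); save("w3",cv2.resize(p[150:330,160:350],None,fx=3,fy=3))
Q=(P-e)@R.from_quat(np.roll(o["tool_rot"],-1)).as_matrix()
for r in range(200,260,4): print(r,[np.round(Q[r,c]*1e3).astype(int).tolist() for c in (250,264)])
p,d,P,K,T=look("scene"); s=masks(p)['s']
k=(np.hypot(P[...,0]-e[0],P[...,1]-e[1])<.03)&(P[...,2]>.065)&(d>0);print("scene min z near axis",np.round(np.sort(P[k][:,2])[:8]*1e3,1), "tcp z",e[2]*1e3)
E
```

```text
t: 3.48
eef_pos: [0.4473, 0.1477, 0.1355]
tool_rot: [0.003, -0.134, 0.991, 0.001]
contact_force: [-0.4, -0.1, -0.4]
gripper_width: 0.0
grasp_force: 0.0
[0.44725448 0.14765758 0.13545553] 0.0004979136094876705
200 [[-6, -6, 80], [-14, 8, 107]]
204 [[-10, -6, 81], [-19, 8, 108]]
208 [[-14, -6, 81], [-23, 8, 110]]
212 [[-18, -6, 81], [-37, 9, 136]]
216 [[-43, -7, 137], [-42, 9, 136]]
220 [[-47, -7, 137], [-48, 9, 137]]
224 [[-53, -7, 137], [-53, 10, 137]]
228 [[-58, -7, 137], [-57, 10, 136]]
232 [[12, -3, -37], [12, 4, -36]]
236 [[11, -3, -41], [12, 4, -42]]
240 [[11, -3, -45], [12, 4, -46]]
244 [[11, -3, -50], [11, 3, -50]]
248 [[12, -3, -55], [11, 3, -54]]
252 [[12, -3, -59], [12, 3, -58]]
256 [[12, -3, -62], [12, 3, -63]]
scene min z near axis [160.2 161.8 162.4 162.9 162.9 163.2 163.9 164.3] tcp z 135.4555320572538
```

View pics/w3.png

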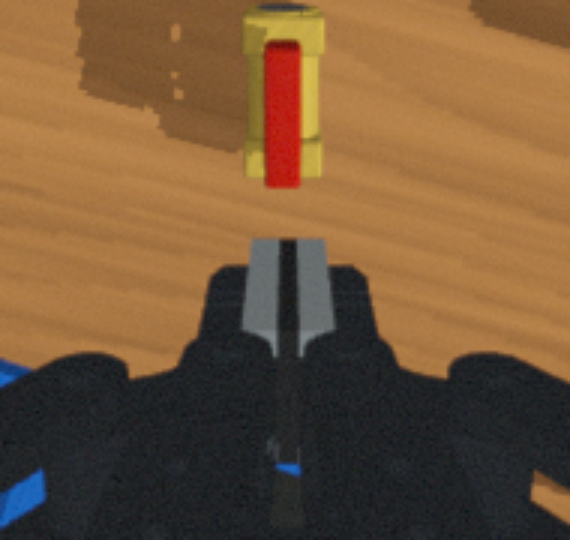

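The tips, at crop (287,240), are clear of the valve. Wrist depth puts them 34 mm behind the stated TCP and scene depth says about 25 mm, so the fingers are short of the nominal TCP either way. TCP z = 5 mm puts the pads on the handle (36–56 mm) in both cases, with the palm at about 71 mm. I retry there.

```bash
python3 -m creep '[[1,-2.5,-2.5,-30,0,0,0],[1,0,0,0,0,0,0],[1,0,0,0,0,0,0],[1,0,0,0,0,0,0],[1,0,0,0,0,0,0]]' 60; python3 -m creep '[[1,0,0,-40,0,0,0],[1,0,0,-40,0,0,0],[1,0,0,-20,0,0,0],[-1,0,0,0,0,0,0],[-1,0,0,0,0,0,0]]';python3 -m creep '[[-1,0,0,0,0,0,0],[-1,0,0,0,0,0,0],[-1,0,0,0,0,0,0],[-1,0,0,0,0,0,0]]'; python3 -c "
from vis import *
go(444.6,145,5,105.5)"
```

```text
t: 4.2
eef_pos: [0.4425, 0.1443, 0.1025]
tool_rot: [0.0, -0.134, 0.991, 0.0]
contact_force: [-0.3, 0.7, -0.4]
gripper_width: 0.993
grasp_force: 0.0
t: 4.82
eef_pos: [0.4428, 0.1443, 0.0029]
tool_rot: [0.001, -0.134, 0.991, 0.0]
contact_force: [1.0, 0.0, 0.7]
gripper_width: 0.605
grasp_force: 0.0
t: 5.32
eef_pos: [0.4426, 0.1444, 0.0029]
tool_rot: [0.001, -0.134, 0.991, 0.0]
contact_force: [-1.1, 0.3, 6.3]
gripper_width: 0.129
grasp_force: 59.1
tcp [442.6 144.4   2.9] yaw 105.4 shift [2.  0.6 2.1] turn deg 0.1 rad 0.001 tilt fix [-0.001  0.001  0.   ] t 5.33 w 0.129 F [-1.1  0.3  6.3]
```

```bash
python3 -m creep '[[-1,0,0,30,0,0,0],[-1,0,0,60,0,0,0],[-1,25,-49,0,0,0,-0.06],[-1,25,-49,0,0,0,-0.06],[-1,25,-49,0,0,0,-0.06]]' 60; python3 -m creep '[[-1,25,-49,0,0,0,-0.06],[-1,25,-49,0,0,0,-0.06],[-1,25,-49,0,0,0,-0.06],[-1,25,-47,0,0,0,-0.054],[-1,0,0,0,0,0,0]]'; python3 -c "
from vis import *
go(619.6,-196.6,6.5,81.8)"; python3 w.py w4
```

```text
t: 5.95
eef_pos: [0.5176, -0.0042, 0.0925]
tool_rot: [0.0, -0.044, 0.999, 0.0]
contact_force: [0.5, 0.8, -1.5]
gripper_width: 0.131
grasp_force: 59.0
t: 6.58
eef_pos: [0.6174, -0.2027, 0.0922]
tool_rot: [0.001, 0.076, 0.997, -0.002]
contact_force: [-1.4, 1.6, -2.4]
gripper_width: 0.13
grasp_force: 59.1
tcp [ 617.4 -202.7   92.2] yaw 81.3 shift [  2.2   6.1 -85.7] turn deg 0.5 rad 0.008 tilt fix [0.004 0.001 0.   ] t 6.58 w 0.13 F [-1.4  1.6 -2.4]
bench -0.3
[213.  83.] 511 ztop 28.1 all [ 517.  -224.5] [52.  22.1] 82.8 top [ 517.  -224.5] [52.  22.1] 82.8 hs 69.0 199.0
[ 51. 166.] 2112 ztop 42.5 all [ 562.  -369.3] [35.9 35.9] 51.5 top [ 562.  -369.3] [35.9 35.9] 141.1 hs 68.0 3.0
[491. 334.] 591 ztop 25.3 all [804.8  13.9] [52. 20.] 88.9 top [804.8  13.9] [52. 20.] 88.9 hs 109.0 19.0
red tray 16831 [ 633.  -122.9] [212.1  99.8] 81.7 px box [230 143 232 101]
blue tray 1893 [637.   35.3] [99.3 26.9] 175.3 px box [485 122  27 104]
```

View pics/w4.png

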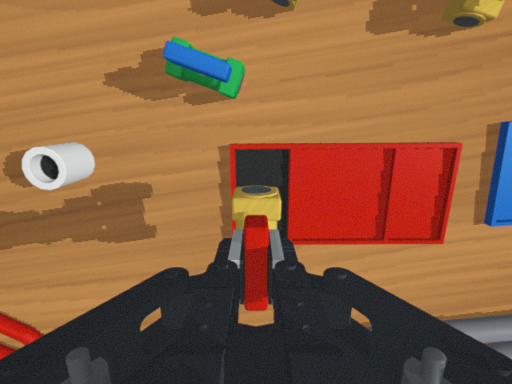

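The wrist view shows the valve in hand over the black-lined pocket at (260,190), squared to the tray. I lower it, release and check.

```bash
python3 -m creep '[[-1,1.5,2.5,-45,-0.004,0,0.007],[-1,1,2,-36,0,0,0],[-1,0,0,-4,0,0,0],[-1,0,0,0,0,0,0]]'; python3 -c "
from vis import *
go(620,-198,6.5,81.8)"
```

```text
t: 7.12
eef_pos: [0.6192, -0.1911, 0.0071]
tool_rot: [-0.0, 0.068, 0.998, -0.002]
contact_force: [-0.9, 0.2, -1.5]
gripper_width: 0.125
grasp_force: 60.3
tcp [ 619.2 -191.1    7.1] yaw 82.2 shift [ 0.8 -6.9 -0.6] turn deg -0.4 rad -0.007 tilt fix [ 0.003 -0.001  0.   ] t 7.12 w 0.125 F [-0.9  0.2 -1.5]
```

```bash
python3 -m creep '[[-1,0.5,-5,0,0,0,-0.006],[-1,0,0,0,0,0,0],[-1,0,0,-1,0,0,0],[-1,0,0,0,0,0,0]]'; python3 -c "
from vis import *
go(620,-198,6,81.8)"
```

```text
t: 7.62
eef_pos: [0.6201, -0.1973, 0.006]
tool_rot: [0.0, 0.072, 0.997, -0.002]
contact_force: [0.2, 0.6, -2.4]
gripper_width: 0.128
grasp_force: 60.3
tcp [ 620.1 -197.3    6. ] yaw 81.8 shift [-0.1 -0.7 -0. ] turn deg 0.0 rad 0.001 tilt fix [ 0.004 -0.     0.   ] t 7.62 w 0.128 F [ 0.2  0.6 -2.4]
```

```bash
python3 -m creep '[[-1,0,0,-1,0,0,0],[-1,0,0,0,0,0,0]]'; python3 -m creep '[[-1,0,0,-1,0,0,0],[-1,0,0,0,0,0,0]]'
```

```text
t: 7.88
eef_pos: [0.6203, -0.1975, 0.0054]
tool_rot: [0.0, 0.072, 0.997, -0.002]
contact_force: [-1.1, 1.2, 3.5]
gripper_width: 0.131
grasp_force: 61.0
t: 8.12
eef_pos: [0.6204, -0.1975, 0.0054]
tool_rot: [0.0, 0.072, 0.997, -0.002]
contact_force: [-4.0, 1.4, 11.4]
gripper_width: 0.126
grasp_force: 62.3
```

```bash
python3 -m creep '[[1,0,0,0,0,0,0],[1,0,0,0,0,0,0],[1,0,0,0,0,0,0],[1,0,0,45,0,0,0],[1,0,0,60,0,0,0]]'; python3 -m creep '[[1,-5,57,0,0,0,0.12],[1,-5,57,0,0,0,0.12],[1,-5,57,0,0,0,0.12],[1,-5,57,0,0,0,0.12],[1,-5,57,0,0,0,0.12]]'; python3 -m creep '[[1,-5,57,0,0,0,0.12],[1,-5,57,0,0,0,0.12],[1,-5,57,0,0,0,0.12],[1,-5,57,0,0,0,0.12],[1,-5,50,0,0,0,0.12]]'; python3 -m creep '[[1,0,0,0,0,0,0],[1,0,0,0,0,0,0]]'; python3 w.py w5;python3 -c "
from vis import *
go(568.9,378.2,-20,154);print(get_obs()['q'])"
```

```text
t: 8.75
eef_pos: [0.6188, -0.197, 0.1084]
tool_rot: [-0.002, 0.072, 0.997, -0.002]
contact_force: [0.9, -0.3, -0.1]
gripper_width: 1.0
grasp_force: 0.0
t: 9.38
eef_pos: [0.5948, 0.0893, 0.1091]
tool_rot: [0.001, -0.228, 0.974, -0.002]
contact_force: [1.4, 0.3, 0.5]
gripper_width: 1.002
grasp_force: 0.0
t: 10.0
eef_pos: [0.5695, 0.3679, 0.1089]
tool_rot: [0.001, -0.506, 0.863, -0.001]
contact_force: [0.4, 0.1, -0.3]
gripper_width: 1.006
grasp_force: 0.0
t: 10.25
eef_pos: [0.5702, 0.3646, 0.1086]
tool_rot: [0.001, -0.503, 0.864, -0.002]
contact_force: [0.0, -1.2, -0.3]
gripper_width: 1.001
grasp_force: 0.0
bench -0.3
[389.   7.] 99 ztop 26.3 all [398.7 282.7] [22.1  4.5] 133.5 top [398.7 282.7] [22.1  4.5] 133.5 hs 103.0 21.0
[263. 177.] 3129 ztop 30.0 all [560.8 361.8] [72.9 62.3] 153.9 top [561.2 361.9] [72.8 62. ] 153.0 hs 14.0 143.0
[ 20. 261.] 1571 ztop 25.3 all [825.5 306.4] [87.2 38. ] 87.9 top [825.5 306.4] [87.2 38. ] 87.9 hs 109.0 20.0
[502. 306.] 485 ztop 55.0 all [402.6 593.3] [33.4  3.6] 165.9 top [413.7 590.7] [10.5  3.1] 169.2 hs 107.0 178.5
[102. 359.] 244 ztop 25.1 all [829.  457.1] [50.3 16.5] 71.3 top [829.  457.1] [50.3 16.5] 71.3 hs 109.0 19.5
[417. 354.] 229 ztop 74.7 all [510.3 563.7] [24.8  3.3] 164.4 top [510.3 563.7] [24.8  3.3] 164.4 hs 107.0 178.0
blue tray 8235 [648.7 173.4] [124.  100.7] 85.1 px box [  0   0 159 138]
tcp [570.7 363.6 108.7] yaw 150.4 shift [  -1.8   14.6 -128.7] turn deg 3.6 rad 0.063 tilt fix [0.003 0.004 0.   ] t 10.3 w 1.0 F [ 0.4 -0.4 -0.9]
[-0.64339292  0.5693492  -0.02638928  1.63183662  0.02340031  0.93959426
  1.94516605]
```

View pics/w5.png

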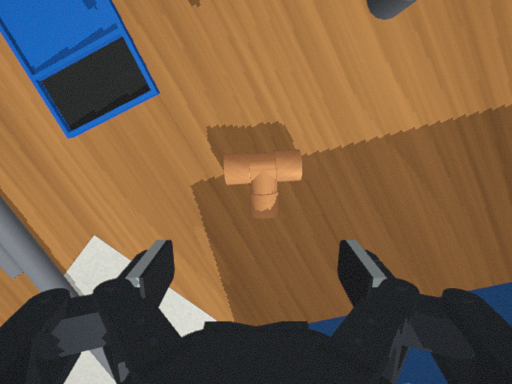

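The wrist view shows the tee's run at (263,167) with the branch towards the gripper at (264,205), as measured. I grasp the branch.

```bash
python3 -m creep '[[1,-1.8,14.5,-45,-0.003,-0.004,0.06],[1,0,0,-45,0,0,0],[1,0,0,-30,0,0,0],[1,0,0,0,0,0,0]]' 50; python3 -c "
from vis import *
go(568.9,378.2,-20,154)"
```

```text
t: 10.8
eef_pos: [0.5673, 0.3766, -0.0135]
tool_rot: [-0.0, -0.528, 0.849, -0.005]
contact_force: [0.6, -0.3, 0.5]
gripper_width: 1.0
grasp_force: 0.0
tcp [567.3 376.6 -13.5] yaw 153.8 shift [ 1.6  1.6 -6.5] turn deg 0.2 rad 0.003 tilt fix [0.008 0.004 0.   ] t 10.8 w 1.0 F [ 0.6 -0.3  0.5]
```

```bash
python3 -m creep '[[1,1.5,1.5,-5,0.008,0.004,0],[-1,0,0,0,0,0,0],[-1,0,0,0,0,0,0],[-1,0,0,0,0,0,0],[-1,0,0,0,0,0,0]]' 50;  python3 -m creep '[[-1,0,0,0,0,0,0],[-1,0,0,0,0,0,0]]'; python3 -c "
from vis import *
go(568.9,378.2,-20,154)"
```

```text
t: 11.42
eef_pos: [0.5703, 0.3821, -0.015]
tool_rot: [0.003, -0.53, 0.848, 0.001]
contact_force: [-1.2, 0.1, 5.5]
gripper_width: 0.326
grasp_force: 49.1
t: 11.68
eef_pos: [0.5702, 0.3821, -0.015]
tool_rot: [0.003, -0.53, 0.848, 0.001]
contact_force: [-1.7, -0.3, 6.8]
gripper_width: 0.325
grasp_force: 49.2
tcp [570.2 382.1 -15. ] yaw 154.0 shift [-1.3 -3.9 -5. ] turn deg 0.0 rad 0.001 tilt fix [-0.005  0.005  0.   ] t 11.68 w 0.325 F [-1.7 -0.3  6.8]
```

Held, but the width suggests the pads sit above the pipe's axis. I regrip lower, watching the force.

```bash
python3 -m creep '[[0,0,0,0,0,0,0],[0,-1,-3,-4,-0.005,0.005,0],[0,0,0,-4,0,0,0],[0,0,0,0,0,0,0],[-1,0,0,0,0,0,0]]' 50;  python3 -m creep '[[-1,0,0,0,0,0,0],[-1,0,0,0,0,0,0],[-1,0,0,0,0,0,0]]'; python3 -c "
from vis import *
go(568.9,378.2,-20,154)"
```

```text
t: 12.3
eef_pos: [0.5688, 0.3786, -0.024]
tool_rot: [-0.001, -0.53, 0.848, -0.0]
contact_force: [-0.6, -1.3, 1.8]
gripper_width: 0.329
grasp_force: 49.2
t: 12.68
eef_pos: [0.5689, 0.3786, -0.0239]
tool_rot: [-0.001, -0.53, 0.848, -0.0]
contact_force: [0.0, 0.3, -0.2]
gripper_width: 0.328
grasp_force: 49.3
tcp [568.9 378.6 -23.9] yaw 154.0 shift [-0.  -0.4  3.9] turn deg 0.0 rad 0.001 tilt fix [ 0.001 -0.001  0.   ] t 12.68 w 0.328 F [ 0.   0.3 -0.2]
```

```bash
python3 -m creep '[[-1,0,0,40,0,0,0],[-1,0,0,50,0,0,0],[-1,9,-56,0,0,0,-0.14],[-1,9,-56,0,0,0,-0.14],[-1,9,-56,0,0,0,-0.14]]'; python3 -m creep '[[-1,9,-56,0,0,0,-0.14],[-1,9,-56,0,0,0,-0.14],[-1,9,-56,0,0,0,-0.14],[-1,9,-56,0,0,0,-0.14],[-1,9,-56,0,0,0,-0.14]]';  python3 -m creep '[[-1,9,-55,0,0,0,-0.14],[-1,0,0,0,0,0,0],[-1,0,0,0,0,0,0]]'; python3 -c "
from vis import *
go(650.5,-124.9,-20.5,81.8)"; python3 w.py w6
```

```text
t: 13.3
eef_pos: [0.5958, 0.2089, 0.0662]
tool_rot: [-0.001, -0.339, 0.941, -0.0]
contact_force: [1.4, -0.3, -0.2]
gripper_width: 0.328
grasp_force: 49.6
t: 13.92
eef_pos: [0.6408, -0.071, 0.0661]
tool_rot: [-0.001, 0.004, 1.0, 0.0]
contact_force: [0.8, -0.2, -0.6]
gripper_width: 0.328
grasp_force: 49.6
t: 14.3
eef_pos: [0.6495, -0.1238, 0.0657]
tool_rot: [-0.001, 0.072, 0.997, 0.001]
contact_force: [-0.4, 0.9, -0.6]
gripper_width: 0.328
grasp_force: 49.6
tcp [ 649.5 -123.8   65.7] yaw 81.8 shift [  1.   -1.1 -86.2] turn deg 0.0 rad 0.0 tilt fix [-0.002 -0.002 -0.   ] t 14.3 w 0.328 F [-0.4  0.9 -0.6]
bench -0.2
[172. 198.] 119 ztop 27.1 all [ 629.4 -189.3] [20.5  8.8] 167.4 top [ 629.4 -189.3] [20.5  8.8] 167.4 hs 23.0 163.0
[170. 221.] 84 ztop 30.6 all [ 650.5 -194.3] [19.2  8.2] 116.2 top [ 650.5 -194.3] [19.2  8.2] 116.2 hs 23.0 163.5
[493. 333.] 585 ztop 25.2 all [807.1  74.8] [41.6 20.8] 86.5 top [807.1  74.8] [41.6 20.8] 86.5 hs 108.0 20.0
[352. 347.] 147 ztop 25.1 all [803.2 -52.5] [24.1  7.9] 36.7 top [803.2 -52.5] [24.1  7.9] 36.7 hs 109.0 20.0
[141. 363.] 126 ztop 24.6 all [ 791.6 -257.7] [31.3  5.7] 120.5 top [ 791.6 -257.7] [31.3  5.7] 120.5 hs 109.0 21.0
red tray 12679 [ 633.4 -123.6] [212.3 100. ] 81.7 px box [122 122 265 116]
blue tray 9957 [639.7  63.6] [99.5 82.2] 175.2 px box [420  94  92 124]
```

View pics/w6.png

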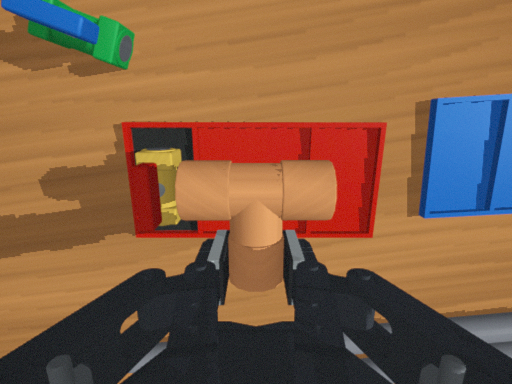

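The wrist view shows the red valve standing in the black pocket at (160,185) and the tee, squared, over the middle pocket. I lower the tee.

```bash
python3 -m creep '[[-1,1,-1.8,-45,-0.002,-0.002,0],[-1,0,0,-36,0,0,0],[-1,0,0,-2,0,0,0],[-1,0,0,0,0,0,0]]'; python3 -m creep '[[-1,0,0,-1,0,0,0],[-1,0,0,-1,0,0,0],[-1,0,0,0,0,0,0]]';  python3 -c "
from vis import *
go(650.8,-125.5,-20.5,81.8)"
```

```text
t: 14.85
eef_pos: [0.6514, -0.1252, -0.0161]
tool_rot: [0.001, 0.071, 0.997, -0.0]
contact_force: [-0.5, 0.2, -0.8]
gripper_width: 0.329
grasp_force: 49.7
t: 15.22
eef_pos: [0.651, -0.1262, -0.0185]
tool_rot: [0.001, 0.072, 0.997, -0.001]
contact_force: [-0.1, 0.8, -1.4]
gripper_width: 0.334
grasp_force: 49.7
tcp [ 651.  -126.2  -18.5] yaw 81.8 shift [-0.2  0.7 -2. ] turn deg 0.0 rad 0.001 tilt fix [0.001 0.001 0.   ] t 15.22 w 0.334 F [-0.1  0.8 -1.4]
```

```bash
python3 -m creep '[[-1,0,0,-1,0,0,0],[-1,0,0,0,0,0,0]]'; python3 -m creep '[[-1,0,0,-1,0,0,0],[-1,0,0,0,0,0,0]]';python3 -m creep '[[-1,0,0,-1,0,0,0],[-1,0,0,0,0,0,0]]'
```

```text
t: 15.48
eef_pos: [0.6507, -0.1263, -0.0201]
tool_rot: [0.0, 0.072, 0.997, -0.001]
contact_force: [-0.7, 0.3, -1.6]
gripper_width: 0.336
grasp_force: 49.7
t: 15.72
eef_pos: [0.6509, -0.1263, -0.0209]
tool_rot: [0.0, 0.072, 0.997, -0.001]
contact_force: [-0.4, -0.1, 0.2]
gripper_width: 0.331
grasp_force: 49.9
t: 15.98
eef_pos: [0.651, -0.1264, -0.0211]
tool_rot: [0.001, 0.072, 0.997, -0.0]
contact_force: [-2.3, 0.3, 7.1]
gripper_width: 0.332
grasp_force: 50.6
```

```bash
python3 -m creep '[[0,0,0,0,0,0,0],[0,0,0,0,0,0,0],[0,0,0,0,0,0,0],[0,0,0,60,0,0,0],[1,0,0,60,0,0,0]]'; python3 -m creep '[[1,-53,-5,0,0,0,-0.095],[1,-53,-5,0,0,0,-0.095],[1,-53,-5,0,0,0,-0.095],[1,-53,-5,0,0,0,-0.095],[1,0,0,0,0,0,0]]'; python3 -m creep '[[1,0,0,0,0,0,0]]'; python3 w.py w7;python3 -c "
from vis import *
go(437.8,-146.2,3,60)"
```

```text
t: 16.6
eef_pos: [0.6501, -0.1262, 0.0986]
tool_rot: [-0.001, 0.072, 0.997, -0.001]
contact_force: [0.4, 0.8, 0.2]
gripper_width: 0.699
grasp_force: 0.0
t: 17.23
eef_pos: [0.4339, -0.1465, 0.0975]
tool_rot: [-0.002, 0.261, 0.965, -0.0]
contact_force: [1.4, -0.6, 0.5]
gripper_width: 0.996
grasp_force: 0.0
t: 17.35
eef_pos: [0.4398, -0.1462, 0.0984]
tool_rot: [0.001, 0.259, 0.966, -0.0]
contact_force: [0.2, 0.1, 0.1]
gripper_width: 1.0
grasp_force: 0.0
bench -0.4
[308.  55.] 123 ztop 27.7 all [356.7 -51.2] [24.1 12.3] 26.7 top [356.7 -51.2] [24.1 12.3] 26.7 hs 90.0 240.0
[340.  47.] 269 ztop 24.7 all [367.3 -23.1] [37.7  6.9] 67.6 top [367.3 -23.1] [37.7  6.9] 67.6 hs 90.0 255.0
[412. 150.] 1844 ztop 50.8 all [472.2  -8.6] [60.4 27.8] 150.0 top [471.8 -11.4] [45.3  4.1] 159.6 hs 26.0 255.0
[254. 194.] 1627 ztop 56.5 all [ 437.8 -147.1] [60.4 27.9] 150.3 top [ 437.2 -147.3] [45.4 11.6] 150.2 hs 106.0 215.0
[107. 207.] 2754 ztop 29.8 all [ 383.2 -266.2] [64.2 63.2] 34.4 top [ 383.4 -266.1] [63.7 63.1] 34.4 hs 14.0 146.0
[217. 293.] 2106 ztop 56.1 all [ 503.3 -227.4] [59.8 27.7] 60.0 top [ 504.7 -228.3] [45.7 13.8] 62.6 hs 107.0 218.0
[333. 323.] 285 ztop 31.7 all [ 599.7 -142.7] [30.1 11.6] 102.7 top [ 600.4 -145.4] [24.7 11.1] 103.6 hs 13.0 148.0
red tray 1489 [620.6 -43. ] [54.8 54.7] 82.1 px box [390 254  61  43]
blue tray 2475 [637.4  42. ] [102.2  40.5] 173.9 px box [472 211  40  94]
tcp [ 440.3 -146.2   98.4] yaw 60.1 shift [ -2.5  -0.  -95.4] turn deg -0.1 rad -0.001 tilt fix [0.002 0.002 0.   ] t 17.4 w 0.998 F [ 0.  -0.1  0.7]
```

View pics/w7.png

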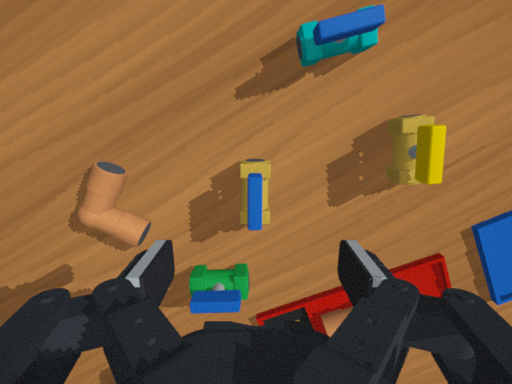

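The wrist view shows the blue handle on a brass body at (255,195), aligned, with the green look-alike at (218,290) clear of the fingers. I grasp.

```bash
python3 -m creep '[[1,-2.8,-0.7,-40,0.002,0.002,0],[1,0,0,-40,0,0,0],[1,0,0,-15,0,0,0],[-1,0,0,0,0,0,0],[-1,0,0,0,0,0,0]]' 60;python3 -m creep '[[-1,0,0,0,0,0,0],[-1,0,0,0,0,0,0],[-1,0,0,0,0,0,0],[-1,0,0,0,0,0,0]]'; python3 -c "
from vis import *
go(437.5,-146.9,3,60)"
```

```text
t: 18.02
eef_pos: [0.4372, -0.1473, 0.004]
tool_rot: [-0.0, 0.259, 0.966, 0.0]
contact_force: [-0.8, -0.7, 0.5]
gripper_width: 0.604
grasp_force: 0.0
t: 18.52
eef_pos: [0.4366, -0.147, 0.0037]
tool_rot: [-0.0, 0.259, 0.966, 0.0]
contact_force: [-0.8, 1.7, 6.9]
gripper_width: 0.126
grasp_force: 62.8
tcp [ 436.6 -147.     3.7] yaw 60.0 shift [ 0.9  0.1 -0.7] turn deg 0.0 rad 0.0 tilt fix [-0.001 -0.001 -0.   ] t 18.52 w 0.126 F [-0.8  1.7  6.9]
```

```bash
python3 -m creep '[[-1,0,0,30,0,0,0],[-1,0,0,60,0,0,0],[-1,30,50,0,0,0,0.063],[-1,30,50,0,0,0,0.063],[-1,30,50,0,0,0,0.063]]'; python3 -m creep '[[-1,30,50,0,0,0,0.063],[-1,30,50,0,0,0,0.063],[-1,30,50,0,0,0,0.063],[-1,32,52,0,0,0,0.06],[-1,0,0,0,0,0,0]]'; python3 -m creep '[[-1,0,0,0,0,0,0]]';python3 w.py w8; python3 -c "
from vis import *
go(650.5,206,7.5,85.1)"
```

```text
t: 19.15
eef_pos: [0.5265, 0.0047, 0.0933]
tool_rot: [-0.001, 0.166, 0.986, 0.0]
contact_force: [0.6, -1.3, -1.7]
gripper_width: 0.126
grasp_force: 61.6
t: 19.77
eef_pos: [0.6484, 0.2122, 0.0921]
tool_rot: [-0.001, 0.039, 0.999, 0.001]
contact_force: [-1.1, 0.7, -1.9]
gripper_width: 0.125
grasp_force: 61.6
t: 19.9
eef_pos: [0.6471, 0.2042, 0.0921]
tool_rot: [-0.002, 0.043, 0.999, -0.001]
contact_force: [-0.4, -1.7, -2.4]
gripper_width: 0.125
grasp_force: 61.6
bench -0.3
[492. 336.] 549 ztop 25.2 all [821.3 433.1] [50.5 19. ] 84.3 top [821.3 433.1] [50.5 19. ] 84.3 hs 108.0 19.0
[  6. 351.] 114 ztop 24.7 all [793.5 -77.3] [20.7  9.2] 110.6 top [793.5 -77.3] [20.7  9.2] 110.6 hs 108.0 21.0
red tray 3404 [645.  -38.9] [100.2  43.8] 171.4 px box [  0 161  43  99]
blue tray 15182 [644.7 128.9] [211.9  99.8] 85.0 px box [ 59 145 232 101]
tcp [647.2 203.1  92.4] yaw 85.0 shift [  3.3   2.9 -84.9] turn deg 0.1 rad 0.002 tilt fix [ 0.002 -0.004  0.   ] t 19.95 w 0.127 F [-0.5 -0.7 -2.7]
```

View pics/w8.png

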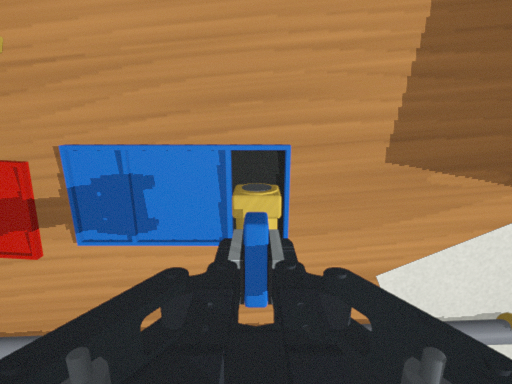

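The wrist view shows the valve over the black pocket at (260,180), square to the tray. The tray centre refines to (644.7,129) mm. I lower the valve.

```bash
python3 -m creep '[[-1,3.5,1.4,-45,0.002,-0.004,0],[-1,0,0,-37,0,0,0],[-1,0,0,-2,0,0,0],[-1,0,0,0,0,0,0]]'; python3 -m creep '[[-1,0,0,-1,0,0,0],[-1,0,0,-0.5,0,0,0],[-1,0,0,0,0,0,0]]';  python3 -c "
from vis import *
go(651,204.5,6.5,85.1)"
```

```text
t: 20.45
eef_pos: [0.6513, 0.2049, 0.0094]
tool_rot: [0.001, 0.044, 0.999, 0.001]
contact_force: [-1.3, -0.1, -2.8]
gripper_width: 0.126
grasp_force: 63.2
t: 20.82
eef_pos: [0.6516, 0.2065, 0.0079]
tool_rot: [0.001, 0.043, 0.999, 0.001]
contact_force: [-0.2, 0.9, -1.2]
gripper_width: 0.122
grasp_force: 63.2
tcp [651.6 206.5   7.9] yaw 85.1 shift [-0.6 -2.  -1.4] turn deg 0.0 rad 0.0 tilt fix [-0.002  0.002  0.   ] t 20.82 w 0.122 F [-0.2  0.9 -1.2]
```

```bash
python3 -m creep '[[-1,0,-1.5,-1,0,0,0],[-1,0,0,0,0,0,0]]'; python3 -m creep '[[-1,0,0,-1,0,0,0],[-1,0,0,0,0,0,0]]';python3 -m creep '[[-1,0,0,-1,0,0,0],[-1,0,0,0,0,0,0]]'
```

```text
t: 21.08
eef_pos: [0.6514, 0.2046, 0.0064]
tool_rot: [0.001, 0.043, 0.999, 0.001]
contact_force: [-0.2, 0.3, -2.8]
gripper_width: 0.127
grasp_force: 63.2
t: 21.32
eef_pos: [0.6517, 0.2048, 0.0061]
tool_rot: [0.001, 0.043, 0.999, 0.001]
contact_force: [-1.3, -0.0, 3.9]
gripper_width: 0.128
grasp_force: 64.0
t: 21.58
eef_pos: [0.6518, 0.2049, 0.0061]
tool_rot: [0.001, 0.043, 0.999, 0.001]
contact_force: [-3.9, -1.7, 13.1]
gripper_width: 0.125
grasp_force: 65.1
```

```bash
python3 -m creep '[[1,0,0,0,0,0,0],[1,0,0,0,0,0,0],[1,0,0,0,0,0,0],[1,0,0,45,0,0,0],[1,0,0,55,0,0,0]]' 50; python3 -m creep '[[0.4,-27,-53,0,0,0,0.077],[0.4,-27,-53,0,0,0,0.077],[0.4,-27,-53,0,0,0,0.077],[0.4,-27,-53,0,0,0,0.077],[0.4,-27,-53,0,0,0,0.077]]'; python3 -m creep '[[0.4,-27,-53,0,0,0,0.077],[0.4,-27,-53,0,0,0,0.077],[0.4,-27,-53,0,0,0,0.077],[0.4,-28,-51,0,0,0,0.077],[0.4,0,0,0,0,0,0]]'; python3 -m creep '[[0.4,0,0,0,0,0,0],[0.4,0,0,0,0,0,0]]'; python3 w.py w9;python3 -c "
from vis import *
go(407.7,-270.5,-24,124.8);print(get_obs()['q'])"
```

```text
t: 22.2
eef_pos: [0.6504, 0.2046, 0.1041]
tool_rot: [-0.0, 0.043, 0.999, 0.0]
contact_force: [0.1, 0.4, 0.2]
gripper_width: 1.005
grasp_force: 0.0
t: 22.82
eef_pos: [0.5157, -0.0617, 0.1046]
tool_rot: [0.001, -0.15, 0.989, 0.001]
contact_force: [1.0, -0.9, -0.2]
gripper_width: 0.702
grasp_force: 0.0
t: 23.45
eef_pos: [0.4044, -0.2748, 0.1047]
tool_rot: [0.0, -0.295, 0.956, 0.0]
contact_force: [-0.0, 0.4, -0.9]
gripper_width: 0.699
grasp_force: 0.0
t: 23.7
eef_pos: [0.4085, -0.2686, 0.1044]
tool_rot: [0.001, -0.3, 0.954, 0.001]
contact_force: [1.0, 1.6, 0.8]
gripper_width: 0.697
grasp_force: 0.0
bench -0.5
[266. 166.] 3041 ztop 29.8 all [ 384.  -267.5] [63.7 63. ] 33.9 top [ 384.1 -267.5] [63.4 63.3] 124.5 hs 14.0 146.0
[ 81. 262.] 1514 ztop 42.3 all [ 561.5 -370. ] [36.1 35.3] 6.7 top [ 561.5 -370.3] [36.3 34.7] 173.7 hs 68.0 4.0
[481. 289.] 1816 ztop 56.3 all [357.8 -25.4] [60.7 27.7] 73.1 top [357.7 -25.2] [47.2 12.3] 74.0 hs 107.0 171.0
[233. 291.] 1692 ztop 56.3 all [ 504.2 -229. ] [60.5 27.5] 62.3 top [ 504.5 -229. ] [46.1 12.6] 62.4 hs 107.0 216.0
[399. 373.] 574 ztop 46.6 all [489.3 -14.2] [27. 27.] 145.1 top [483.3 -16.3] [20.1  3.7] 157.0 hs 26.0 255.0
tcp [ 408.4 -268.6  104.4] yaw 124.9 shift [  -0.7   -1.9 -128.4] turn deg -0.1 rad -0.002 tilt fix [-0.003  0.001  0.   ] t 23.75 w 0.7 F [ 0.1 -0.9  0.3]
[ 0.25325792  0.30575572  0.24091448  2.09696794 -0.10970437  0.75111009
  2.74443501]
```

View pics/w9.png

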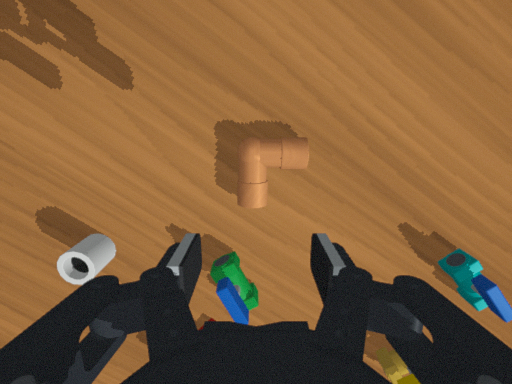

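The wrist view shows the elbow's corner at (252,153), with the leg to be gripped pointing at the gripper at (252,190). I descend and grasp.

```bash
python3 -m creep '[[0.4,-0.5,-2.8,-50,-0.003,0.001,0],[0.4,0,0,-45,0,0,0],[0.4,0,0,-29,0,0,0],[0.4,0,0,-3,0,0,0],[0.4,0,0,0,0,0,0]]' 50; python3 -m creep '[[-1,0,0,0,0,0,0],[-1,0,0,0,0,0,0],[-1,0,0,0,0,0,0],[-1,0,0,0,0,0,0]]'; python3 -c "
from vis import *
go(408,-271.5,-24,124.8)"
```

```text
t: 24.38
eef_pos: [0.4078, -0.2726, -0.0219]
tool_rot: [-0.0, -0.299, 0.954, -0.0]
contact_force: [0.1, -0.2, -0.2]
gripper_width: 0.698
grasp_force: 0.0
t: 24.88
eef_pos: [0.408, -0.2732, -0.0211]
tool_rot: [0.001, -0.299, 0.954, -0.001]
contact_force: [-0.2, 0.9, 7.2]
gripper_width: 0.33
grasp_force: 48.7
tcp [ 408.  -273.2  -21.1] yaw 124.8 shift [ 0.   1.7 -2.9] turn deg 0.0 rad 0.0 tilt fix [0.001 0.002 0.   ] t 24.88 w 0.33 F [-0.2  0.9  7.2]
```

```bash
python3 -m creep '[[-1,0,0,40,0,0,0],[-1,0,0,55,0,0,0],[-1,32,49,0,0,0,-0.087],[-1,32,49,0,0,0,-0.087],[-1,32,49,0,0,0,-0.087]]'; python3 -m creep '[[-1,32,49,0,0,0,-0.087],[-1,32,49,0,0,0,-0.087],[-1,32,49,0,0,0,-0.087],[-1,31,49,0,0,0,-0.087],[-1,30,47,0,0,0,-0.084]]'; python3 -m creep '[[-1,0,0,0,0,0,0],[-1,0,0,0,0,0,0]]';python3 w.py w10; python3 -c "
from vis import *
go(660.7,117.1,-17,85.1)"
```

```text
t: 25.5
eef_pos: [0.5042, -0.1245, 0.0736]
tool_rot: [0.001, -0.17, 0.985, -0.0]
contact_force: [0.6, -0.2, -0.9]
gripper_width: 0.329
grasp_force: 50.1
t: 26.12
eef_pos: [0.6609, 0.1192, 0.0732]
tool_rot: [0.0, 0.044, 0.999, 0.0]
contact_force: [1.0, -0.6, -0.8]
gripper_width: 0.332
grasp_force: 50.1
t: 26.38
eef_pos: [0.6596, 0.1167, 0.0726]
tool_rot: [-0.0, 0.043, 0.999, -0.0]
contact_force: [-0.5, -1.1, -0.8]
gripper_width: 0.328
grasp_force: 50.1
bench -0.2
[  4. 181.] 286 ztop 28.4 all [620.9 -87.4] [28.6  7.3] 165.4 top [620.9 -87.4] [28.6  7.3] 165.4 hs 102.5 23.0
[496. 338.] 468 ztop 25.0 all [816.9 333.6] [39.8 18. ] 85.9 top [816.9 333.6] [39.8 18. ] 85.9 hs 108.0 19.0
[351. 345.] 138 ztop 25.1 all [813.1 196.9] [22.8  8. ] 42.5 top [813.1 196.9] [22.8  8. ] 42.5 hs 108.0 19.0
[155. 351.] 171 ztop 25.1 all [803.9   1.9] [30.9  7.5] 126.0 top [803.9   1.9] [30.9  7.5] 126.0 hs 108.0 21.0
[369. 362.] 103 ztop 24.9 all [836.2 215.8] [23.4  6.3] 44.1 top [836.2 215.8] [23.4  6.3] 44.1 hs 108.0 20.0
red tray 10702 [640.5 -70.6] [106.8 100.4] 81.4 px box [  0 136 112 114]
blue tray 11812 [645.2 129.2] [212.4  99.4] 85.1 px box [142 123 257 112]
tcp [659.5 115.6  72.7] yaw 85.0 shift [  1.2   1.5 -89.7] turn deg 0.1 rad 0.001 tilt fix [ 0.001 -0.001  0.   ] t 26.43 w 0.332 F [ 0.1 -0.3 -1. ]
```

View pics/w10.png

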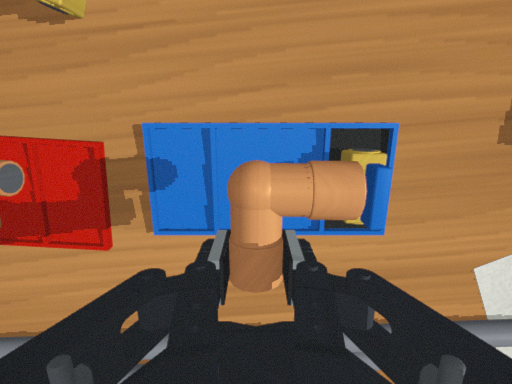

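The wrist view shows the blue valve standing in its pocket at (365,185) and the elbow, square, over the middle pocket. I lower it.

```bash
python3 -m creep '[[-1,1.2,1.5,-45,0.001,-0.001,0],[-1,0,0,-40,0,0,0],[-1,0,0,-2,0,0,0],[-1,0,0,0,0,0,0]]'; python3 -m creep '[[-1,0,0,-1,0,0,0],[-1,0,0,0,0,0,0]]'; python3 -m creep '[[-1,0,0,-1,0,0,0],[-1,0,0,0,0,0,0]]'; python3 -c "
from vis import *
go(660.7,117.1,-18,85.1)"
```

```text
t: 26.92
eef_pos: [0.6615, 0.1174, -0.0132]
tool_rot: [0.0, 0.044, 0.999, 0.0]
contact_force: [-0.3, 0.1, -1.2]
gripper_width: 0.332
grasp_force: 50.1
t: 27.18
eef_pos: [0.6617, 0.1187, -0.0143]
tool_rot: [0.001, 0.043, 0.999, 0.001]
contact_force: [0.5, 0.1, -0.3]
gripper_width: 0.325
grasp_force: 50.1
t: 27.42
eef_pos: [0.6612, 0.1187, -0.0164]
tool_rot: [0.0, 0.043, 0.999, 0.001]
contact_force: [-0.4, 0.6, -0.6]
gripper_width: 0.325
grasp_force: 50.1
tcp [661.2 118.7 -16.4] yaw 85.1 shift [-0.5 -1.6 -1.6] turn deg 0.0 rad 0.0 tilt fix [-0.001  0.     0.   ] t 27.43 w 0.325 F [-0.4  0.6 -0.6]
```

```bash
python3 -m creep '[[-1,0,-1,-1,0,0,0],[-1,0,0,0,0,0,0]]'; python3 -m creep '[[-1,0,0,-1,0,0,0],[-1,0,0,0,0,0,0]]'; python3 -m creep '[[-1,0,0,-1,0,0,0],[-1,0,0,0,0,0,0]]'
```

```text
t: 27.68
eef_pos: [0.6611, 0.1175, -0.0177]
tool_rot: [0.0, 0.043, 0.999, 0.0]
contact_force: [-0.1, -1.3, -0.7]
gripper_width: 0.327
grasp_force: 50.1
t: 27.92
eef_pos: [0.6613, 0.1175, -0.018]
tool_rot: [0.0, 0.043, 0.999, 0.001]
contact_force: [-1.9, -1.3, 5.4]
gripper_width: 0.325
grasp_force: 50.6
t: 28.18
eef_pos: [0.6613, 0.1176, -0.0181]
tool_rot: [0.0, 0.043, 0.999, 0.001]
contact_force: [-4.1, -0.8, 11.6]
gripper_width: 0.327
grasp_force: 51.5
```

```bash
python3 -m creep '[[-0.15,0,0,0,0,0,0],[-0.15,0,0,0,0,0,0],[-0.15,0,0,0,0,0,0],[-0.15,0,0,60,0,0,0],[1,0,0,60,0,0,0]]' 30; python3 -m creep '[[1,-11,-54,0,0,0,-0.174],[1,-11,-54,0,0,0,-0.174],[1,-11,-54,0,0,0,-0.174],[1,-11,-54,0,0,0,-0.174],[1,-11,-54,0,0,0,-0.174]]'; python3 -m creep '[[1,-11,-54,0,0,0,-0.174],[1,-11,-54,0,0,0,-0.174],[1,-11,-54,0,0,0,-0.174],[1,-11,-54,0,0,0,-0.174],[1,0,0,0,0,0,0]]'; python3 -m creep '[[1,0,0,0,0,0,0],[1,0,0,0,0,0,0]]'; python3 w.py w11;python3 -c "
from vis import *
go(561.6,-369.5,-8,-4.9);print(get_obs()['q'])"
```

```text
t: 28.8
eef_pos: [0.6606, 0.1175, 0.101]
tool_rot: [-0.001, 0.043, 0.999, 0.0]
contact_force: [0.7, 0.6, 1.0]
gripper_width: 0.623
grasp_force: 0.0
t: 29.42
eef_pos: [0.6058, -0.1539, 0.1006]
tool_rot: [0.0, 0.462, 0.887, 0.001]
contact_force: [-0.0, 0.3, -0.2]
gripper_width: 1.002
grasp_force: 0.0
t: 30.05
eef_pos: [0.559, -0.3744, 0.1009]
tool_rot: [0.002, 0.738, 0.675, -0.002]
contact_force: [-0.3, 1.0, -0.1]
gripper_width: 0.999
grasp_force: 0.0
t: 30.3
eef_pos: [0.5632, -0.3663, 0.1002]
tool_rot: [0.0, 0.734, 0.679, 0.001]
contact_force: [0.1, 0.9, -0.4]
gripper_width: 1.002
grasp_force: 0.0
bench -0.4
[169.  56.] 872 ztop 28.7 all [ 501.6 -234.8] [46.2 28.3] 62.6 top [ 501.6 -234.8] [46.2 28.3] 62.6 hs 69.0 201.0
[507. 109.] 348 ztop 24.4 all [ 785.8 -301.7] [46.6  8.8] 88.3 top [ 785.8 -301.7] [46.6  8.8] 88.3 hs 108.0 22.0
[255. 201.] 1401 ztop 42.7 all [ 562.  -369.4] [35.5 34.9] 86.9 top [ 562.  -369.4] [35.5 34.9] 86.9 hs 70.0 4.0
[491. 250.] 1063 ztop 23.7 all [ 796.7 -440.6] [54.9 33.5] 43.8 top [ 796.7 -440.6] [54.9 33.5] 43.8 hs 105.0 21.0
red tray 1331 [ 758.  -479.6] [61.9 40.4] 34.9 px box [414 251  68  44]
tcp [ 563.2 -366.4  100.3] yaw -4.5 shift [  -1.6   -3.1 -108.3] turn deg -0.4 rad -0.008 tilt fix [-0.001  0.001  0.   ] t 30.35 w 1.004 F [-0.4 -0.1 -0.1]
[-0.01756858  0.69594616  0.75933368  1.68813488 -0.5594477   0.98642985
  0.86638621]
```

View pics/w11.png

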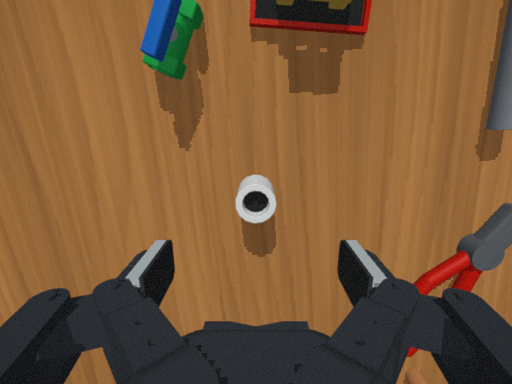

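The wrist view shows the white sleeve upright at (256,200), with nothing between the fingers but it. I grasp it.

```bash
python3 -m creep '[[1,-1.3,-3,-45,-0.001,0.001,-0.007],[1,0,0,-45,0,0,0],[1,0,0,-20,0,0,0],[1,0,0,0,0,0,0],[-1,0,0,0,0,0,0]]' 30; python3 -m creep '[[-1,0,0,0,0,0,0],[-1,0,0,0,0,0,0],[-1,0,0,0,0,0,0],[-1,0,0,0,0,0,0]]'; python3 -c "
from vis import *
go(562,-369.3,-10,-4.9)"
```

```text
t: 30.98
eef_pos: [0.562, -0.3722, -0.0077]
tool_rot: [0.002, 0.737, 0.675, -0.0]
contact_force: [-0.1, 0.4, 0.1]
gripper_width: 0.817
grasp_force: 0.0
t: 31.48
eef_pos: [0.5617, -0.3718, -0.0081]
tool_rot: [0.001, 0.738, 0.675, 0.0]
contact_force: [-1.3, 1.1, 6.0]
gripper_width: 0.409
grasp_force: 29.7
tcp [ 561.7 -371.8   -8.1] yaw -5.0 shift [ 0.3  2.5 -1.9] turn deg 0.1 rad 0.002 tilt fix [0.002 0.002 0.   ] t 31.48 w 0.409 F [-1.3  1.1  6. ]
```

```bash
python3 -m creep '[[-1,0,0,40,0,0,0],[-1,0,0,55,0,0,0],[-1,9.5,53,0,0.001,0.001,0],[-1,9.5,53,0,0.001,0.001,0],[-1,9.5,53,0,0,0,0]]'; python3 -m creep '[[-1,9.5,53,0,0,0,0],[-1,9.5,53,0,0,0,0],[-1,9.5,53,0,0,0,0],[-1,9.5,53,0,0,0,0],[-1,9.5,52,0,0,0,0]]'; python3 -m creep '[[-1,0,0,0,0,0,0],[-1,0,0,0,0,0,0]]';python3 w.py w12; python3 -c "
from vis import *
go(638.2,51,-4,-4.9); print(get_obs()['q'])"
```

```text
t: 32.1
eef_pos: [0.5898, -0.2107, 0.0861]
tool_rot: [-0.001, 0.738, 0.675, -0.0]
contact_force: [1.1, 0.1, -0.4]
gripper_width: 0.409
grasp_force: 30.2
t: 32.72
eef_pos: [0.6371, 0.0536, 0.086]
tool_rot: [-0.001, 0.737, 0.675, -0.0]
contact_force: [1.7, -0.4, 0.8]
gripper_width: 0.408
grasp_force: 30.2
t: 32.98
eef_pos: [0.6368, 0.0512, 0.0857]
tool_rot: [-0.001, 0.737, 0.675, -0.001]
contact_force: [0.4, -1.0, 0.1]
gripper_width: 0.412
grasp_force: 30.2
bench -0.0
[448. 197.] 4341 ztop 25.2 all [805.2  26.2] [210.6  20.7] 87.6 top [805.2  26.2] [210.6  20.7] 87.6 hs 109.0 21.0
[489. 210.] 4892 ztop 25.2 all [843.7   4.5] [243.7  21.5] 91.9 top [843.7   4.5] [243.7  21.5] 91.9 hs 109.0 21.0
[255. 129.] 739 ztop 30.0 all [640.5 111.7] [70.3 26.7] 150.8 top [640.5 111.7] [70.3 26.7] 150.8 hs 13.0 150.5
[271. 101.] 117 ztop 25.2 all [658.2 129.6] [37.7  6.2] 171.2 top [658.2 129.6] [37.7  6.2] 171.2 hs 13.0 139.0
[ 82. 274.] 2624 ztop 56.1 all [475.3  -2.3] [60.2 23. ] 155.6 top [474.3  -4.6] [46.  13.6] 155.0 hs 27.0 255.0
red tray 2387 [632.6 -67.6] [82.4 60.9] 172.9 px box [223 275  78  49]
blue tray 14935 [644.  116.1] [185.5  99.6] 85.1 px box [195   0 127 222]
tcp [636.7  50.2  85.8] yaw -5.1 shift [  1.5   0.8 -89.8] turn deg 0.2 rad 0.004 tilt fix [ 0.    -0.002  0.   ] t 33.02 w 0.408 F [-0.   0.3  0.6]
[-0.71772733  0.67902281  0.79120239  1.78204421 -0.58844498  0.93530683
  0.2375582 ]
```

View pics/w12.png

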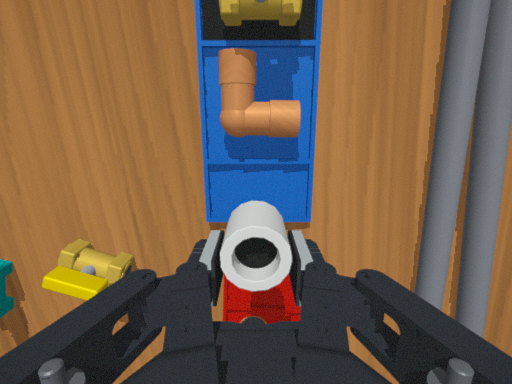

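The wrist view shows the elbow flat in the middle pocket at (258,100) and the valve beyond it in the black pocket. The sleeve is over the unlined pocket, so I lower it.

```bash
python3 -m creep '[[-1,1.5,0.8,-45,0,-0.002,0.003],[-1,0,0,-40,0,0,0],[-1,0,0,-2,0,0,0],[-1,0,0,0,0,0,0]]'; python3 -m creep '[[-1,0,0,-1,0,0,0],[-1,0,0,0,0,0,0]]'; python3 -m creep '[[-1,0,0,-1,0,0,0],[-1,0,0,0,0,0,0]]'; python3 -c "
from vis import *
go(638.2,51,-5,-4.9)"
```

```text
t: 33.52
eef_pos: [0.639, 0.0509, -0.0002]
tool_rot: [0.0, 0.737, 0.676, 0.0]
contact_force: [0.0, -0.7, -0.2]
gripper_width: 0.407
grasp_force: 31.1
t: 33.78
eef_pos: [0.6391, 0.0525, -0.0014]
tool_rot: [0.0, 0.737, 0.676, 0.001]
contact_force: [-0.3, 0.7, -0.2]
gripper_width: 0.411
grasp_force: 31.1
t: 34.02
eef_pos: [0.6384, 0.0526, -0.0034]
tool_rot: [-0.0, 0.736, 0.676, 0.0]
contact_force: [0.1, -0.1, 0.2]
gripper_width: 0.408
grasp_force: 31.1
tcp [638.4  52.6  -3.4] yaw -4.9 shift [-0.2 -1.6 -1.6] turn deg -0.0 rad -0.001 tilt fix [-0.001  0.     0.   ] t 34.02 w 0.408 F [ 0.1 -0.1  0.2]
```

```bash
python3 -m creep '[[-1,0,-1.5,-1,0,0,0],[-1,0,0,0,0,0,0]]'; python3 -m creep '[[-1,0,0,-1,0,0,0],[-1,0,0,0,0,0,0]]'; python3 -m creep '[[-1,0,0,-0.5,0,0,0],[-1,0,0,0,0,0,0]]'
```

```text
t: 34.28
eef_pos: [0.6383, 0.0507, -0.0046]
tool_rot: [-0.0, 0.737, 0.676, 0.0]
contact_force: [-0.4, -0.0, -0.4]
gripper_width: 0.406
grasp_force: 31.1
t: 34.52
eef_pos: [0.6385, 0.0509, -0.0052]
tool_rot: [-0.0, 0.737, 0.676, 0.0]
contact_force: [-1.2, 0.2, 3.2]
gripper_width: 0.41
grasp_force: 31.3
t: 34.78
eef_pos: [0.6386, 0.0509, -0.0053]
tool_rot: [-0.0, 0.737, 0.676, 0.0]
contact_force: [-2.2, 0.5, 7.4]
gripper_width: 0.408
grasp_force: 31.8
```

On the floor. I release, lift, move clear and check everything from the top camera.

```bash
python3 -m creep '[[1,0,0,0,0,0,0],[1,0,0,0,0,0,0],[1,0,0,0,0,0,0],[1,0,0,50,0,0,0],[1,0,0,60,0,0,0]]'; python3 -m creep '[[1,-30,55,30,0,0,0.1],[1,-30,55,0,0,0,0.1],[1,-30,55,0,0,0,0.1],[1,-30,55,0,0,0,0.1],[1,-30,55,0,0,0,0.1]]'; python3 -m creep '[[1,-20,58,0,0,0,0.1],[1,-20,58,0,0,0,0.1],[1,-20,58,0,0,0,0.1],[1,-20,58,0,0,0,0.1],[1,0,0,0,0,0,0]]'
python3 - <<'E'
from vis import *
p,d,P,K,T=look("top"); save("end",cv2.resize(p[90:280,90:450],None,fx=2.2,fy=2.2,interpolation=cv2.INTER_CUBIC))
z=P[...,2]; M=((z>0.015)&(z<0.09)).astype(np.uint8); M[:,:80]=0;M[:90]=0;M[300:]=0
n,l,st,c=cv2.connectedComponentsWithStats(M)
for i in range(1,n):
    if st[i,4]<60: continue
    k=l==i; t=k&(z>z[k].max()-.012); q=rect(P[k]); xy=q[0]
    f=[]
    for nm,cx,cy,a in (("red",633,-122.8,261.8),("blue",645,129.2,85.1)):
        r=np.radians(a); v=xy-[cx,cy]; ty=v@[np.cos(r),np.sin(r)]; tx=v@[np.sin(r),-np.cos(r)]
        if abs(tx)<50 and abs(ty)<106: f=[nm,round(tx,1),round(ty,1)]
    print(np.round(c[i]),"zmax",round(z[k].max()*1e3,1),*q,"top",*rect(P[t]),f)
E
```

```text
t: 35.4
eef_pos: [0.6374, 0.051, 0.1041]
tool_rot: [-0.001, 0.737, 0.676, -0.001]
contact_force: [0.5, 0.9, 0.4]
gripper_width: 1.002
grasp_force: 0.0
t: 36.02
eef_pos: [0.4905, 0.3217, 0.1312]
tool_rot: [-0.0, 0.545, 0.838, 0.0]
contact_force: [1.5, 0.8, 0.1]
gripper_width: 1.001
grasp_force: 0.0
t: 36.65
eef_pos: [0.4068, 0.5583, 0.1299]
tool_rot: [-0.002, 0.364, 0.931, 0.001]
contact_force: [0.1, -0.6, -0.6]
gripper_width: 1.003
grasp_force: 0.0
[485. 103.] zmax 22.1 [ 714.9 -504.7] [102.   16.9] 50.5 top [ 714.9 -504.7] [102.   16.9] 50.5 []
[503.  95.] zmax 22.0 [ 736.3 -545.7] [54.  16.5] 54.1 top [ 736.3 -545.7] [54.  16.5] 54.1 []
[182. 122.] zmax 61.4 [650.7 200.5] [61.5 26.9] 164.9 top [652.9 205.2] [45.7 13.4] 175.6 ['blue', np.float64(-0.4), np.float64(71.5)]
[213. 128.] zmax 35.3 [646.8 136.7] [65.3 65. ] 174.7 top [647.3 137.4] [64.6 63.5] 174.3 ['blue', np.float64(1.2), np.float64(7.6)]
[246. 128.] zmax 48.1 [638.4  52.8] [35.  34.8] 163.5 top [638.8  52.9] [35.2 34. ] 124.1 ['blue', np.float64(-0.1), np.float64(-76.7)]
[321. 136.] zmax 35.9 [ 633.  -123.7] [72.6 63.3] 81.5 top [ 633.5 -123.2] [72.4 62.7] 83.1 ['red', np.float64(-0.1), np.float64(0.9)]
[354. 138.] zmax 62.2 [ 621.2 -197. ] [58.6 27.8] 171.7 top [ 622.8 -197.7] [46.  12.9] 171.9 ['red', np.float64(1.1), np.float64(75.1)]
[368. 188.] zmax 57.7 [ 504.8 -226.6] [59.6 27.3] 61.4 top [ 504.9 -227.3] [45.6 12.7] 61.7 []
[269. 200.] zmax 59.4 [473.9  -4.5] [60. 28.] 155.4 top [474.   -4.5] [45.1 11.9] 155.1 []
[144. 235.] zmax 45.2 [387.3 272. ] [35.3 34.8] 63.6 top [387.5 271.8] [35.1 34.6] 21.3 []
[276. 252.] zmax 58.3 [357.7 -23.4] [60.6 27.6] 73.4 top [357.7 -23.3] [45.5 11.3] 73.3 []
```

View pics/end.png

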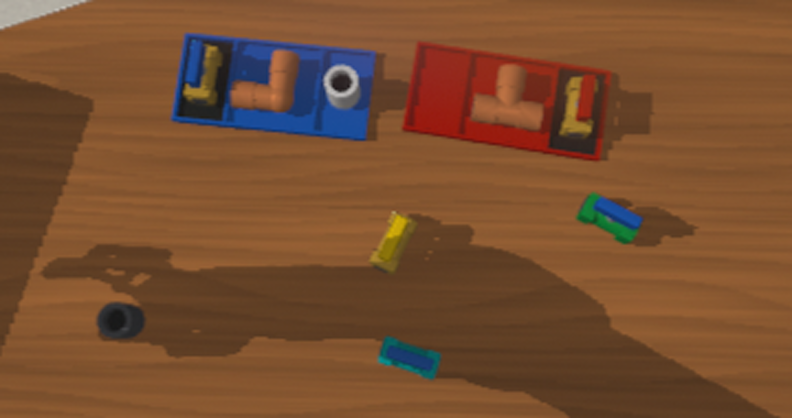

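The final picture shows all five parts upright in their pockets. The blue tray holds the valve at (203,75), the elbow at (268,82) and the sleeve at (341,87). The red tray holds the tee at (510,98) and the valve at (580,105). Both bystanders and the look-alikes have not moved, so I hand in.

```bash
python3 -c "
from station import *
print(hand_in())"
```

```text
the job is handed in; nothing more can be done
None
```

Both kits are made up and handed in at about 37 s: red valve and tee in the red tray; blue valve, elbow and white sleeve in the blue tray, all upright in their pockets in the last picture, with the yellow valve and black sleeve left untouched.

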